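Tighten the lid bolts of a bench pressure vessel in cross order

ROBOT

A 7-joint arm with a two-finger parallel gripper is mounted at the origin on the work surface. World frame = base frame: x ahead of the robot, y to its left, z up, the work surface at z = 0. Lengths are in m, angles in rad, forces in N, time in s.
With the tool pointing down it reaches from about 0.4 to 0.85 m from the base axis. Payload 10.4 kg.
Tool frame: the origin (TCP) lies at the very end of the fingers, on their centre line; the grasp point (between the pads) lies 19 mm behind it; z points along the fingers, x is the direction in which the jaws open and shut, and the axes are right-handed (so a half turn about z gives the same grasp; the last joint's range is limited). The gripper opens to 87 mm and grips with 3 to 60 N. Pads are 19 mm wide; open, the fingers measure 117 mm over their backs; the gripper's body (75 mm by 190 mm) begins 51 mm behind the grasp point.
Start: joints at [-1.359, 0.332, -0.065, 1.46, 0.022, 1.35, -0.088], TCP at [0.145, 0.608, 0.223] pointing down, gripper open.
Joint ranges: [-2.6, 2.6], [-0.5, 2.12], [-1.47, 1.34], [0.16, 2.42], [-1.27, 4.41], [0.06, 2.06], [-2.6, 2.6]. Speed limits (rad/s): [2.22, 2.22, 2.79, 2.79, 3.14, 3.14, 3.14].

INTERFACE

Orientations are given as a unit quaternion [x, y, z, w].
In Python, from bench import r gives the robot as it stands. The module is installed in compiled form; this text tells all that it offers.
- The arm moves only by the tool carry_out, never from a script. Its argument "commands" is a list that holds one entry, the list of rows, each a list of 7 numbers: the closure in counts, from 0 (fully open) to 255 (shut), then the shift along the tool's x, y, z in units of 25 mm (1.0 is 25 mm), then the turn, a rotation vector about the tool's x, y, z in units of 5 degrees (1.0 is 5 degrees). A call has 1 to 12 rows; each row is the pose to reach, as a shift and turn from the pose measured when the call began, along the tool's axes at that moment; what a row does not reach only later rows make up. A row lasts 1/8 s, in which the tool goes at most 62.5 mm and 10.7 degrees, less where a joint would pass 70% of its speed; a pose out of reach is approached as far as the arm can. A call with a gripper value outside its range is refused whole. The fingers move at their own pace and stop on an object; "grip_force" is the grip in N (left out, the last holds). Time passes only in rows, so rows that repeat a pose let the fingers close. It gives the time, the measured TCP pose, the force and the opening at its end, in the units of the state.
- r.read_state(): the state, without advancing time (a new reading comes with each control period).
- r.camera(name): name is "scene" or "top"; returns the picture (420x560x3 uint8, blue, green, red); there is no depth.
- r.camera_info(name): a dict with "fx", "fy", "cx", "cy" (pixels), "origin" and "rotation" of the camera in the world. Camera axes: x right, y down, z forward; pixel columns grow to the right and rows downward; lengths in m; the calibration is good to about 2 mm. A picture is of the moment at which its call begins. camera_info takes no time and is no camera call.
- r.close_job(): hands the job in, once; it reports no verdict.
The state is a dict: "time": time; "joint_positions": joint angles; "joint_vel": joint speeds; "joint_torque": joint torques, N m; "ee_pos": TCP position; "eef_rot": TCP orientation; "ft_force": force on the tool from outside, world axes, zero at the start; "torque": the same for the moment, N m; "width": finger opening in m.
Only numpy, scipy, OpenCV 4.12 (cv2) and the standard library are available. Lean on these libraries where they do the work, as an engineer would, in place of code of your own. Each camera call takes 0.05 s, during which the arm holds its last target.

TASK

The four bolts on the pressure vessel's lid are still loose. Take the T-handle key from its stand and, turning the bolts only with the key, tighten them clockwise in two passes, each pass in cross order (one bolt, the one opposite, then the other opposite two): on the first pass turn every bolt about half way, on the second turn every bolt fully home, so that its pointer aims at the middle of the lid. Then put the key back upright in its stand, let go, and leave the other things on the bench where they are.

Things in the scene. Friction and masses are not known exactly. Their poses are not given: they have to be found in the camera images.
- vessel: Fixed bench pressure vessel: squat aluminium drum, round steel lid 204 mm across, lid top 90 mm above the bench. Origin on its axis at bench level, z up. Four square-head bolts on the lid, 75 mm from the axis, at its +x (a), +y (b), -x (c), -y (d) sides: a is opposite c, b opposite d. Fixed black boss in the middle, 40 mm across, top at 102 mm.
- stand: Fixed grey key stand: an open square cup, outside 65 x 65 mm and 30 mm high, walls and floor 5 mm thick (inside 55 mm square). A 90 mm square, 4 mm thick plate at its foot is look only. Origin at the centre of its underside, sides along its x and y.
- key: Loose steel T-handle socket key, 84 mm tall, 0.25 to 0.5 kg, standing socket down in the stand's cup, roughly centred and square to it. Origin at the centre of the socket's underside, z up the 12 mm shaft, x along the cross bar. Socket 47 mm square outside, 33 mm tall; square hole 35 mm wide, 27 mm deep, sides along x and y. It fits the stand and the bolts at any quarter turn.
- key_bar (a point): Middle of the key's cross bar, 71 mm above the socket's underside: the place to grip. The bar is 100 mm long (key's x), 18 mm wide (y), 26 mm high, flat-sided.
- head_a (a point): Centre of the top of bolt a's head, 118 mm above the bench, opposite bolt c. Dark steel square head 30 mm wide, 24 mm high (top 12 mm tapers to 16 mm), on a 48 mm round collar, its top 94 mm above the bench; a pointer on the collar reaches 37 mm from the axis. The point turns with the bolt: x along the pointer, square to the head. The key has 0.18 rad (10 degrees) of play on it each way.
- head_b (a point): Centre of the top of bolt b's head, 118 mm above the bench, opposite bolt d. Dark steel square head 30 mm wide, 24 mm high (top 12 mm tapers to 16 mm), on a 48 mm round collar, its top 94 mm above the bench; a pointer on the collar reaches 37 mm from the axis. The point turns with the bolt: x along the pointer, square to the head. The key has 0.18 rad (10 degrees) of play on it each way.
- head_c (a point): Centre of the top of bolt c's head, 118 mm above the bench, opposite bolt a. Dark steel square head 30 mm wide, 24 mm high (top 12 mm tapers to 16 mm), on a 48 mm round collar, its top 94 mm above the bench; a pointer on the collar reaches 37 mm from the axis. The point turns with the bolt: x along the pointer, square to the head. The key has 0.18 rad (10 degrees) of play on it each way.
- head_d (a point): Centre of the top of bolt d's head, 118 mm above the bench, opposite bolt b. Dark steel square head 30 mm wide, 24 mm high (top 12 mm tapers to 16 mm), on a 48 mm round collar, its top 94 mm above the bench; a pointer on the collar reaches 37 mm from the axis. The point turns with the bolt: x along the pointer, square to the head. The key has 0.18 rad (10 degrees) of play on it each way.
- bolt_a (a joint): Turn of bolt a in rad, growing clockwise seen from above (tightening). Starts loose, 0 to 0.2; about 0.65 is half way; 1.2 is fully home, at a firm stop, pointer aimed at the middle of the lid (so the pointer is 1.2 minus this value short of that). Turns in place without rising or sinking, against 0.15 N m, and stays where left.
- bolt_b (a joint): Turn of bolt b in rad, growing clockwise seen from above (tightening). Starts loose, 0 to 0.2; about 0.65 is half way; 1.2 is fully home, at a firm stop, pointer aimed at the middle of the lid (so the pointer is 1.2 minus this value short of that). Turns in place without rising or sinking, against 0.15 N m, and stays where left.
- bolt_c (a joint): Turn of bolt c in rad, growing clockwise seen from above (tightening). Starts loose, 0 to 0.2; about 0.65 is half way; 1.2 is fully home, at a firm stop, pointer aimed at the middle of the lid (so the pointer is 1.2 minus this value short of that). Turns in place without rising or sinking, against 0.15 N m, and stays where left.
- bolt_d (a joint): Turn of bolt d in rad, growing clockwise seen from above (tightening). Starts loose, 0 to 0.2; about 0.65 is half way; 1.2 is fully home, at a firm stop, pointer aimed at the middle of the lid (so the pointer is 1.2 minus this value short of that). Turns in place without rising or sinking, against 0.15 N m, and stays where left.
- jar: Bystander: glass jar with black cap, 70 mm across, 100 mm tall. Origin at the centre of its underside.
- case: Bystander: flat blue case, 100 x 160 x 35 mm. Origin at the centre of its underside.
- dispenser: Bystander: black tape dispenser, 60 x 130 mm, 72 mm tall. Origin at the centre of its underside.
Mind the look-alikes: they are no part of the job. There is more than one size of the stand; the job needs the larger.

How it is judged:
By the outcome, as a careful person would: the job done as asked, in the order asked, and still so for the second after the job is handed in, with the robot touching nothing.
It also fails if it takes over 72 s, if anything falls off the work surface, if the arm or the gripper's body presses on something with over 40 N, if the wrist force passes 120 N, or if a joint passes its speed limit or range.

## Working session

There is one attempt and no reset: what is moved stays moved. The work goes in short steps, Python scripts to look and compute and a tool call to move; the robot and the scene stay as the last step left them, time stands still between calls to the robot, and variables do not carry over. Pictures are saved under pics/ and viewed, and the job is handed in when it is done.

Besides the shell and the picture viewer there is one more tool, called after "Request:" as name([rows], argument=value, ...), one row to a line, values as JSON. carry_out: Moves the arm, as the interface text tells. Its arguments: {"type":"object","properties":{"commands":{"type":"array"},"grip_force":{"type":"number"}},"required":["commands"]}

```bash
ls; mkdir -p pics
python3 - <<'E'
from bench import r
import cv2,numpy as np
for n in("scene","top"):
    i=r.camera_info(n);print(n,{k:np.round(v,4).tolist() for k,v in i.items()})
    cv2.imwrite(f"pics/{n}0.png",r.camera(n))
print(r.read_state())
E
```

```text
pics
scene {'fx': 497.2409, 'fy': 497.2409, 'cx': 276.2461, 'cy': 203.6361, 'origin': [1.3006, -0.263, 1.0055], 'rotation': [0.7646, 0.543, -0.1976, -0.2855]}
top {'fx': 496.0962, 'fy': 496.0962, 'cx': 278.3296, 'cy': 206.3675, 'origin': [0.4167, 0.0083, 1.1928], 'rotation': [0.7083, -0.7017, 0.0573, -0.0502]}
{'time': 0.1, 'joint_positions': array([-1.35860412,  0.33279445, -0.06469529,  1.46082648,  0.02158037,
        1.34986435, -0.08848583]), 'joint_vel': array([ 0.00061094, -0.00123273, -0.00031363, -0.00160964,  0.00105626,
        0.00047386, -0.00190917]), 'joint_torque': array([ 1.53632733e-03, -6.24545074e+01,  2.46926973e-02, -3.90711987e+01,
       -6.13372936e-02,  3.67654162e-02,  6.48855689e-05]), 'ee_pos': array([0.14532372, 0.60754008, 0.22185708]), 'eef_rot': array([ 7.85053231e-01,  6.19428015e-01, -4.59580163e-04,  3.84417196e-04]), 'ft_force': array([ 1.28102649,  0.45868094, -0.12155988]), 'torque': array([0.00168843, 0.0048052 , 0.01212642]), 'width': 0.08686100940271625}
```

View pics/scene0.png

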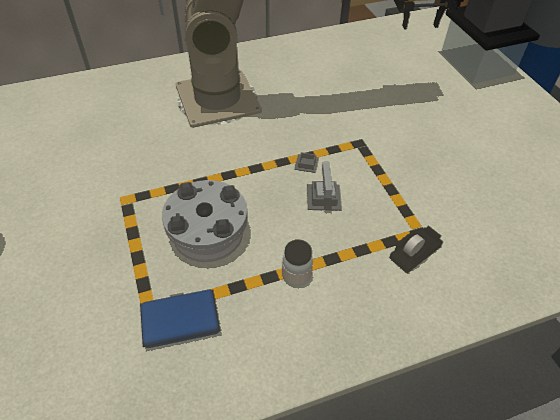

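View pics/top0.png

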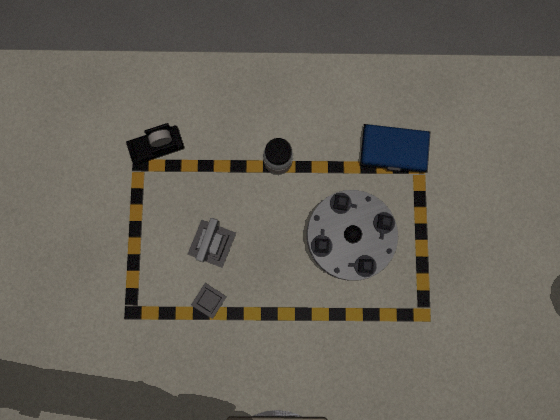

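The scene view shows the key in the larger stand at about (323,190), with a smaller empty stand at (307,160) as the look-alike. The vessel is at (205,215). In the top view, the key's bar is at (207,240), the larger stand's plate at (212,243), the small stand at (209,300) and the vessel at (352,234). Next I'll crop in close.

```bash
cat > h.py <<'E'
import cv2,numpy as np
from scipy.spatial.transform import Rotation as R
from bench import r
def cam(n):
    i=r.camera_info(n);return i,R.from_quat(i['rotation']).as_matrix() if np.size(i['rotation'])==4 else np.array(i['rotation'])
def px2w(n,p,z):
    i,M=cam(n);p=np.atleast_2d(np.float64(p))
    d=np.c_[(p[:,0]-i['cx'])/i['fx'],(p[:,1]-i['cy'])/i['fy'],np.ones(len(p))]@M.T
    o=np.array(i['origin']);return o+d*((z-o[2])/d[:,2])[:,None]
def w2px(n,P):
    i,M=cam(n);c=(np.atleast_2d(P)-np.array(i['origin']))@M
    return np.c_[c[:,0]/c[:,2]*i['fx']+i['cx'],c[:,1]/c[:,2]*i['fy']+i['cy']]
def crop(n,img,x0,y0,w,h,name,s=5):
    cv2.imwrite(f"pics/{name}.png",cv2.resize(img[y0:y0+h,x0:x0+w],None,fx=s,fy=s,interpolation=cv2.INTER_CUBIC))
E
python3 - <<'E'
from h import *
t=cv2.imread("pics/top0.png");s=cv2.imread("pics/scene0.png")
crop("top",t,180,205,70,115,"c_key",5)
crop("top",t,298,182,110,105,"c_ves",5)
crop("s",s,150,165,110,105,"c_ves_s",5)
crop("s",s,285,140,75,80,"c_key_s",6)
E
```

```text
(no output)
```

View pics/c_key.png

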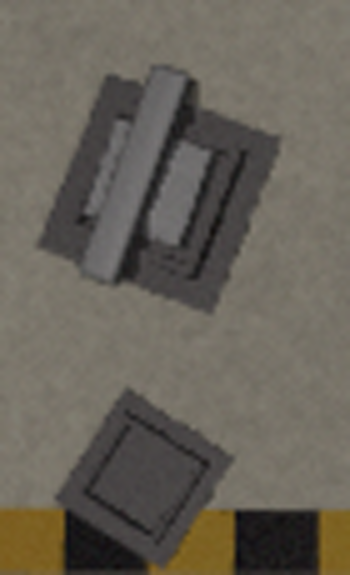

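View pics/c_ves.png

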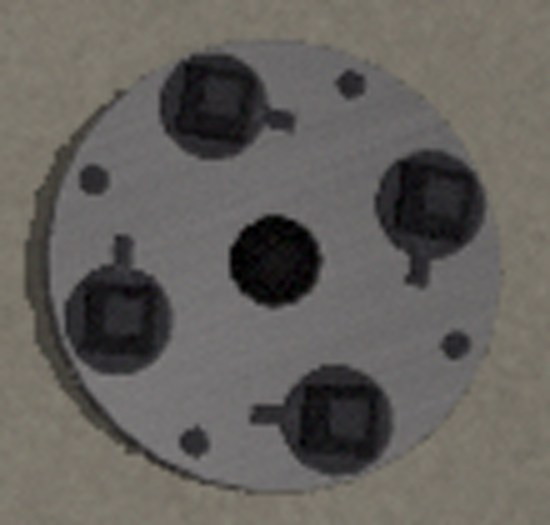

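View pics/c_ves_s.png

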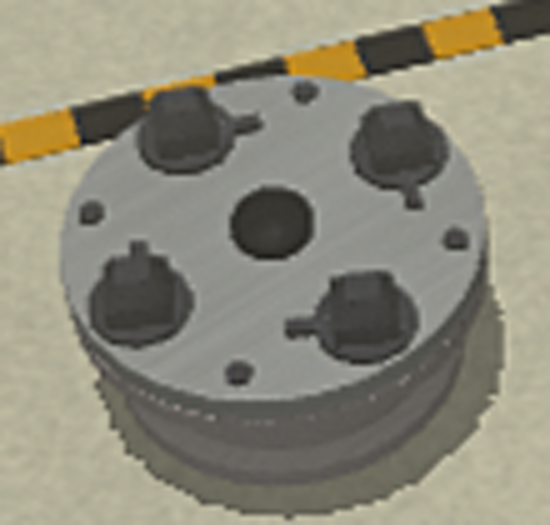

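View pics/c_key_s.png

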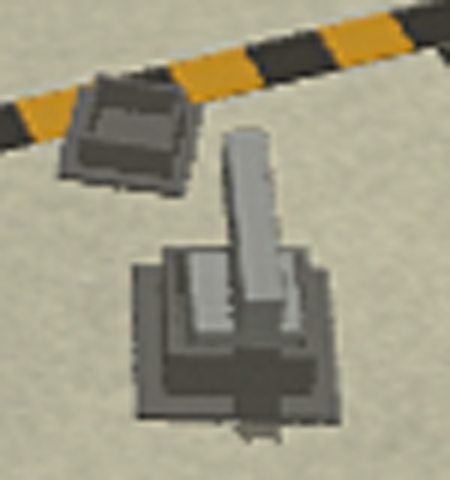

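```bash
cat > meas.py <<'E'
from h import *
def bolts(img,dbg=None,z=0.094,thr=70):
    g=cv2.cvtColor(img,cv2.COLOR_BGR2GRAY)
    m=np.zeros_like(g);c=w2px("top",[VES])[0] if VES is not None else (353,234)
    cv2.circle(m,(int(c[0]),int(c[1])),47,255,-1)
    b=((g<thr)&(m>0)).astype(np.uint8)*255
    if dbg: crop("t",b,298,182,110,105,dbg)
    out=[]
    n,lab,st,ce=cv2.connectedComponentsWithStats(b)
    for k in range(1,n):
        if st[k,4]<200 : continue
        q=(lab==k).astype(np.uint8)
        o=cv2.morphologyEx(q,cv2.MORPH_OPEN,cv2.getStructuringElement(cv2.MORPH_ELLIPSE,(11,11)))
        mm=cv2.moments(o,True);cc=np.array([mm['m10'],mm['m01']])/mm['m00']
        p=q-o;ys,xs=np.nonzero(p);w=np.hypot(xs-cc[0],ys-cc[1])
        k2=w>11.5
        out.append((cc,st[k,4],np.array([xs[k2].mean(),ys[k2].mean()]) if k2.any() else None))
    return out
VES=None
E
python3 - <<'E'
from meas import *
t=cv2.imread("pics/top0.png");g=cv2.cvtColor(t,cv2.COLOR_BGR2GRAY)
for c in [(340,203),(345,220),(352,234),(330,225)]:print(g[c[1],c[0]])
P=[]
for cc,a,tip in bolts(t,"dbg"):
    C=px2w("top",cc,.094)[0];T=px2w("top",tip,.093)[0] if tip is not None else None
    print(cc.round(1),a,C.round(4),tip, None if tip is None else ((T-C).round(4),np.degrees(np.arctan2(*(T-C)[1::-1])).round(1)))
f=lambda L,x0,y0:(np.array(L)+.5)/5-.5+[x0,y0]
pl=px2w("top",f([(108,73),(281,133),(213,313),(38,247)],180,205),.004);print(pl.round(4),pl.mean(0), np.linalg.norm(np.roll(pl,1,0)-pl,axis=1))
b=px2w("top",f([(152,66),(190,72),(117,284),(80,270)],180,205),.089);print(b.round(4),b.mean(0),np.linalg.norm(np.roll(b,1,0)-b,axis=1))
e=(b[0]+b[1]-b[2]-b[3]);print("bar yaw",np.degrees(np.arctan2(e[1],e[0])))
for i in range(4):
  d=pl[(i+1)%4]-pl[i];print(np.degrees(np.arctan2(d[1],d[0])))
E
```

```text
43
111
21
107
[340.1 202.7] 379 [ 0.595  -0.1408  0.094 ] [353.89473684 205.57894737] (array([-0.006 , -0.0312, -0.001 ]), np.float64(-100.9))
[383.7 222.5] 398 [ 0.5511 -0.2379  0.094 ] [381.22727273 236.36363636] (array([-0.0309,  0.006 , -0.001 ]), np.float64(169.0))
[352.6 233.8] 262 [ 0.5252 -0.168   0.094 ] None None
[321.1 245.5] 386 [ 0.4985 -0.0976  0.094 ] [322.16666667 231.27777778] (array([ 0.0318, -0.0027, -0.001 ]), np.float64(-4.8))
[364.8 265.6] 404 [ 0.4552 -0.1939  0.094 ] [350.72727273 264.59090909] (array([ 0.0019,  0.0308, -0.001 ]), np.float64(86.5))
[[0.5659 0.1827 0.004 ]
 [0.5377 0.0987 0.004 ]
 [0.4515 0.1292 0.004 ]
 [0.482  0.2133 0.004 ]] [0.50924306 0.1559757  0.004     ] [0.08934967 0.08858383 0.09142331 0.08952337]
[[0.5586 0.1506 0.089 ]
 [0.556  0.1336 0.089 ]
 [0.4613 0.1632 0.089 ]
 [0.4673 0.1798 0.089 ]] [0.51081683 0.15679624 0.089     ] [0.09578668 0.01726147 0.09926003 0.01759105]
bar yaw -17.541749721766347
-108.58686696703272
160.54804326256306
70.07365729830944
-20.05895847815983
```

View pics/dbg.png

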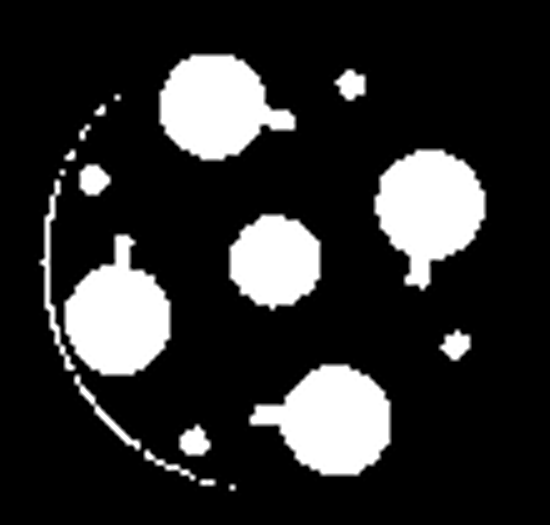

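Candidates:
- **Key and its stand:** the key at top (207,240) stands in the 90 mm plate stand at (212,243). I measured the plate edges at 89–91 mm, so this is the larger stand.
- **Look-alike:** the empty smaller stand at (209,300).

The crop shows the key in the larger one, so I'll use that.

The four bolts fit a common centre at (0.525,-0.168), with opposite pairs 150 mm apart. They have 58–66° left to turn, which matches joint values of 0.05–0.18.

```bash
cat > plan.py <<'E'
from h import *
import sys
# tool yaw = key yaw + 90 ; tool down
def quat(keyyaw):
    a=np.radians(keyyaw+90);x=[np.cos(a),np.sin(a),0];z=[0,0,-1];y=np.cross(z,x)
    return R.from_matrix(np.array([x,y,z]).T)
def plan(x,y,z,ky):
    s=r.read_state();T=R.from_quat(s['eef_rot'])
    d=T.inv().apply(np.array([x,y,z])-s['ee_pos'])/.025
    rv=(T.inv()*quat(ky)).as_rotvec(degrees=True)/5
    return d.round(3).tolist()+rv.round(3).tolist()
def st():
    s=r.read_state();T=R.from_quat(s['eef_rot']).as_matrix()
    print("t %.2f pos %s keyyaw %.2f tilt %.2f F %s M %s w %.4f q7 %.2f"%(s['time'],s['ee_pos'].round(4),np.degrees(np.arctan2(T[1,0],T[0,0]))-90,np.degrees(np.arccos(-T[2,2])),s['ft_force'].round(1),s['torque'].round(2),s['width'],s['joint_positions'][6]))
if __name__=="__main__":
    st()
    for a in sys.argv[1:]: print(a,plan(*map(float,a.split(','))))
E
python3 plan.py 0.5105,0.1565,0.16,-18.5 0.5105,0.1565,0.058,-18.5
```

```text
t 0.10 pos [0.1453 0.6075 0.2219] keyyaw -13.45 tilt 0.07 F [ 1.3  0.5 -0.1] M [0.   0.   0.01] w 0.0869 q7 -0.09
0.5105,0.1565,0.16,-18.5 [-14.146, 18.403, 2.492, 0.001, 0.014, 1.01]
0.5105,0.1565,0.058,-18.5 [-14.141, 18.403, 6.572, 0.001, 0.014, 1.01]
```

Request:
carry_out([
  [[0,-14.15,18.4,2.0,0,0,1],[0,-14.15,18.4,2.0,0,0,1],[0,-14.15,18.4,2.0,0,0,1],[0,-14.15,18.4,2.0,0,0,1],[0,-14.15,18.4,2.0,0,0,1],[0,-14.15,18.4,2.0,0,0,1],[0,-14.15,18.4,2.5,0,0,1],[0,-14.15,18.4,2.5,0,0,1],[0,-14.15,18.4,2.5,0,0,1],[0,-14.15,18.4,2.5,0,0,1],[0,-14.15,18.4,2.5,0,0,1],[0,-14.15,18.4,2.5,0,0,1]],
], grip_force=60)

```text
time: 1.6
ee_pos: [0.5097, 0.1575, 0.1597]
eef_rot: [0.811, 0.585, -0.001, 0.0]
ft_force: [-0.9, 1.3, -0.8]
width: 0.0871
```

```bash
python3 plan.py 0.5105,0.1565,0.12,-18.5 0.5105,0.1565,0.058,-18.5
python3 - <<'E'
from h import *
crop("t",r.camera("top"),150,170,140,150,"pre",4);crop("t",r.camera("scene"),250,100,140,130,"pre_s",4)
E
```

```text
t 1.60 pos [0.5097 0.1575 0.1597] keyyaw -18.37 tilt 0.07 F [-0.9  1.3 -0.8] M [ 0.03  0.01 -0.02] w 0.0871 q7 0.92
0.5105,0.1565,0.12,-18.5 [-0.028, 0.044, 1.588, -0.006, 0.013, 0.025]
0.5105,0.1565,0.058,-18.5 [-0.025, 0.045, 4.068, -0.006, 0.013, 0.025]
```

View pics/pre_s.png

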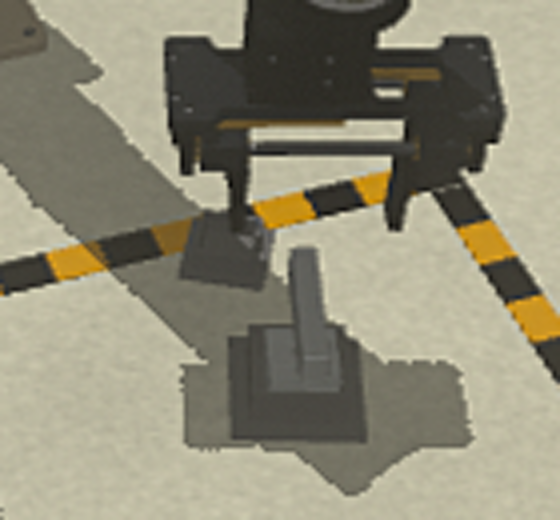

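The fingers straddle the bar from above and are centred on it. Next I'll go down and grip.

Request:
carry_out([
  [[0,-0.02,0.04,1.6,0,0,0],[0,-0.02,0.04,3.0,0,0,0],[0,-0.02,0.04,4.0,0,0,0],[0,-0.02,0.04,4.05,0,0,0],[150,-0.02,0.04,4.05,0,0,0],[255,-0.02,0.04,4.05,0,0,0],[255,-0.02,0.04,4.05,0,0,0],[255,-0.02,0.04,4.05,0,0,0],[255,-0.02,0.04,4.05,0,0,0],[255,-0.02,0.04,4.05,0,0,0]],
], grip_force=60)

```text
time: 2.95
ee_pos: [0.5105, 0.157, 0.0587]
eef_rot: [0.811, 0.585, -0.0, 0.0]
ft_force: [0.5, -0.0, 0.9]
width: 0.035
```

```bash
python3 plan.py 0.5105,0.1565,0.12,-18.5
```

```text
t 2.95 pos [0.5105 0.157  0.0587] keyyaw -18.32 tilt 0.05 F [ 0.5 -0.   0.9] M [-0.03 -0.03  0.03] w 0.0350 q7 0.97
0.5105,0.1565,0.12,-18.5 [-0.02, 0.006, -2.452, -0.001, 0.009, 0.035]
```

Request:
carry_out([
  [[255,0,0,0,0,0,0],[255,0,0,0,0,0,0],[255,0,0,0,0,0,0],[255,0,0,0,0,0,0]],
])

```text
time: 3.45
ee_pos: [0.5104, 0.1571, 0.0586]
eef_rot: [0.811, 0.586, -0.0, 0.0]
ft_force: [0.6, 0.9, -1.5]
width: 0.0176
```

```bash
python3 plan.py 0.5105,0.157,0.20,-18.5
python3 - <<'E'
from h import *
crop("t",r.camera("scene"),250,100,140,130,"grip_s",4)
E
```

```text
t 3.45 pos [0.5104 0.1571 0.0586] keyyaw -18.32 tilt 0.05 F [ 0.6  0.9 -1.5] M [ 0.31 -0.13 -0.06] w 0.0176 q7 0.97
0.5105,0.157,0.20,-18.5 [-0.006, 0.003, -5.656, -0.003, 0.009, 0.036]
```

View pics/grip_s.png

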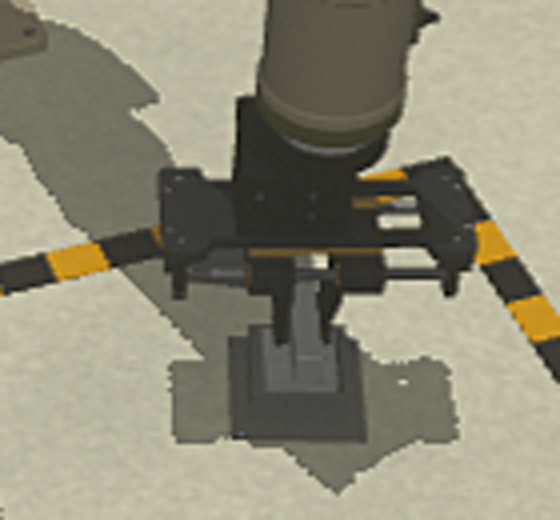

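The jaws closed on the bar at 17.6 mm and the key is still upright. I'll lift it and carry it to above the first bolt, the left one (L). The pass order is L, R, F (far), N (near).

```bash
python3 plan.py 0.4985,-0.0976,0.195,-5
```

```text
t 3.50 pos [0.5104 0.1571 0.0586] keyyaw -18.32 tilt 0.05 F [ 0.3  0.5 -2.4] M [ 0.38 -0.08  0.03] w 0.0178 q7 0.97
0.4985,-0.0976,0.195,-5 [-9.825, 2.748, -5.448, -0.004, 0.008, -2.664]
```

Request:
carry_out([
  [[255,0,0,-1.5,0,0,0],[255,0,0,-4,0,0,0],[255,0,0,-5.6,0,0,0],[255,-2,0.55,-5.8,0,0,-0.7],[255,-4.5,1.25,-5.8,0,0,-1.5],[255,-7,1.95,-5.8,0,0,-2.66],[255,-9,2.5,-5.6,0,0,-2.66],[255,-9.82,2.75,-5.45,0,0,-2.66],[255,-9.82,2.75,-5.45,0,0,-2.66],[255,-9.82,2.75,-5.45,0,0,-2.66]],
])

```text
time: 4.75
ee_pos: [0.4984, -0.0966, 0.1947]
eef_rot: [0.737, 0.676, -0.001, -0.0]
ft_force: [0.6, 0.5, -3.6]
width: 0.0174
```

```bash
python3 plan.py 0.4985,-0.0976,0.148,-5
python3 - <<'E'
from h import *
crop("t",r.camera("scene"),130,90,150,140,"hov",4);crop("t",r.camera("top"),260,160,150,140,"hovt",4)
E
```

```text
t 4.75 pos [ 0.4984 -0.0966  0.1947] keyyaw -4.97 tilt 0.08 F [ 0.6  0.5 -3.6] M [ 0.01 -0.01  0.04] w 0.0174 q7 1.63
0.4985,-0.0976,0.148,-5 [-0.04, 0.01, 1.87, -0.015, 0.006, 0.006]
```

View pics/hov.png

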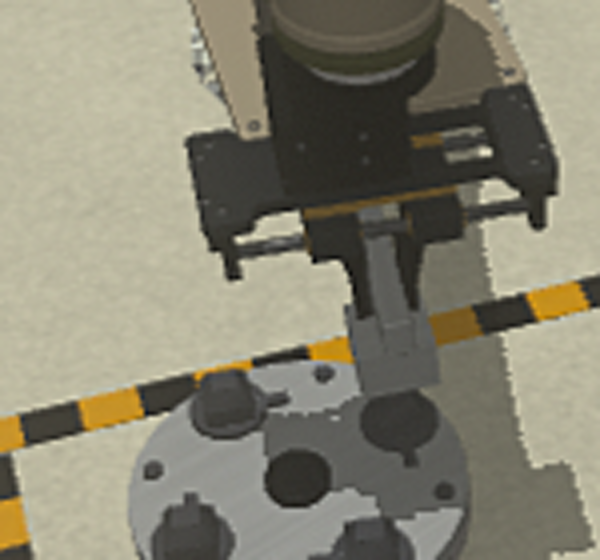

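View pics/hovt.png

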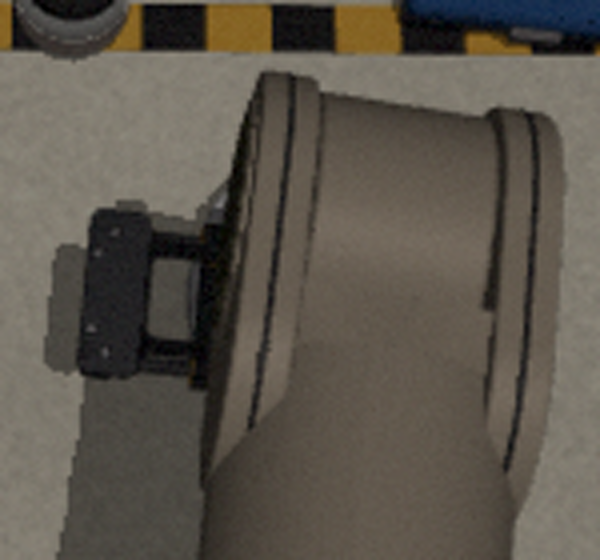

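The key hovers over bolt L, with the socket at crop (395,350) and the bolt collar just below it. I'll lower it, watching the force.

Request:
carry_out([
  [[255,-0.04,0.01,0.5,0,0,0],[255,-0.04,0.01,0.9,0,0,0],[255,-0.04,0.01,1.3,0,0,0],[255,-0.04,0.01,1.6,0,0,0],[255,-0.04,0.01,1.75,0,0,0],[255,-0.04,0.01,1.82,0,0,0],[255,-0.04,0.01,1.82,0,0,0]],
])

```text
time: 5.72
ee_pos: [0.4989, -0.0973, 0.1496]
eef_rot: [0.737, 0.676, -0.0, -0.0]
ft_force: [0.5, -0.9, -3.1]
width: 0.0176
```

```bash
python3 plan.py 0.4985,-0.0976,0.149,-47.8
python3 - <<'E'
from h import *
crop("t",r.camera("scene"),130,90,150,140,"on1",4)
E
```

```text
t 5.72 pos [ 0.4989 -0.0973  0.1496] keyyaw -4.91 tilt 0.05 F [ 0.5 -0.9 -3.1] M [-0.04 -0.01 -0.02] w 0.0176 q7 1.66
0.4985,-0.0976,0.149,-47.8 [-0.013, -0.014, 0.022, -0.004, 0.008, 8.578]
```

View pics/on1.png

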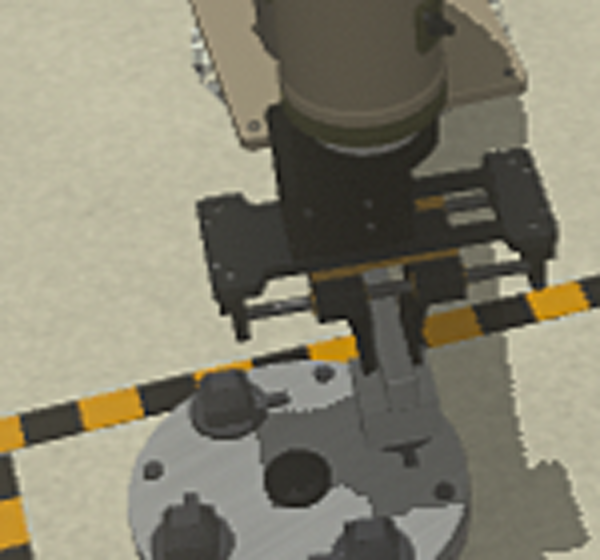

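The key is seated without contact forces. I'll turn it clockwise to bring the bolt to half way, allowing for 10° of play.

Request:
carry_out([
  [[255,0,0,0,0,0,1.4],[255,0,0,0,0,0,2.8],[255,0,0,0,0,0,4.2],[255,0,0,0,0,0,5.6],[255,0,0,0,0,0,7.0],[255,0,0,0,0,0,8.2],[255,0,0,0,0,0,8.6],[255,0,0,0,0,0,8.6]],
])

```text
time: 6.78
ee_pos: [0.4986, -0.0971, 0.1497]
eef_rot: [0.933, 0.36, -0.001, -0.0]
ft_force: [-4.0, 1.3, 0.3]
width: 0.0175
```

```bash
python3 plan.py 0.4985,-0.0976,0.149,-38
python3 - <<'E'
from h import *
crop("t",r.camera("scene"),150,165,110,105,"on2",6)
E
```

```text
t 6.78 pos [ 0.4986 -0.0971  0.1497] keyyaw -47.82 tilt 0.07 F [-4.   1.3  0.3] M [0.36 1.33 0.09] w 0.0175 q7 0.92
0.4985,-0.0976,0.149,-38 [-0.016, 0.011, 0.028, -0.009, 0.01, -1.964]
```

View pics/on2.png

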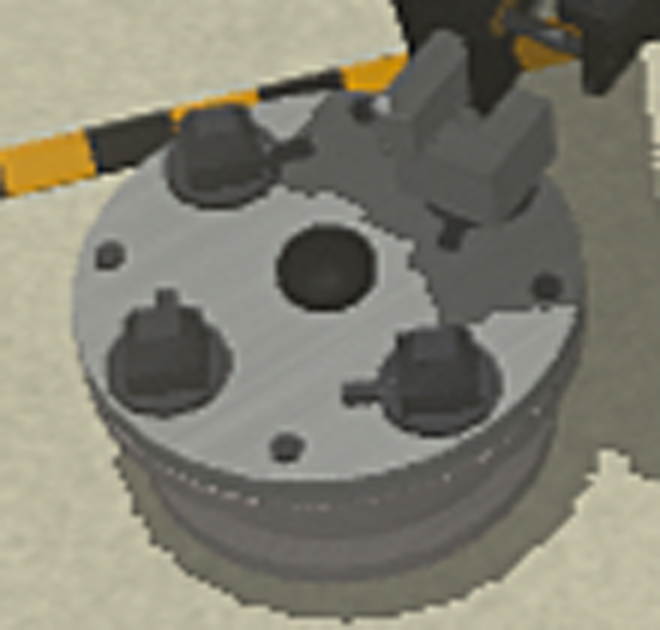

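```bash
cat > ptr.py <<'E'
from h import *
B=dict(L=(.4985,-.0976),R=(.5511,-.2379),F=(.595,-.1408),N=(.4552,-.1939));HOME=dict(L=-69.3,R=110.7,F=-159.3,N=20.7)
def rem(k,x,y,x0,y0,s,n="scene"):
    p=(np.array([x,y])+.5)/s-.5+[x0,y0];P=px2w(n,p,.093)[0][:2];d=P-B[k];a=np.degrees(np.arctan2(d[1],d[0]))
    print(k,"r %.4f"%np.hypot(*d),"ang %.1f"%a,"remaining %.1f deg -> joint %.2f"%((a-HOME[k]+180)%360-180,1.2-np.radians((a-HOME[k]+180)%360-180)))
E
python3 - <<'E'
from ptr import *
rem('L',450,240,150,165,6);rem('L',452,232,150,165,6)
# scene-cam offset check on untouched pointers
rem('R',165,298,150,165,6);rem('F',355,392,150,165,6);rem('N',300,148,150,165,6)
E
```

```text
L r 0.0330 ang -31.4 remaining 37.9 deg -> joint 0.54
L r 0.0288 ang -32.1 remaining 37.2 deg -> joint 0.55
R r 0.0331 ang 164.7 remaining 54.0 deg -> joint 0.26
F r 0.0298 ang -101.4 remaining 57.9 deg -> joint 0.19
N r 0.0342 ang 84.7 remaining 64.0 deg -> joint 0.08
```

Bolt L reads about 0.55, a little short of half way. I'll turn 5° more.

Request:
carry_out([
  [[255,0,0,0,0,0,0.6],[255,0,0,0,0,0,1.0],[255,0,0,0,0,0,1.0]],
])

```text
time: 7.2
ee_pos: [0.4984, -0.0971, 0.1497]
eef_rot: [0.948, 0.319, -0.001, -0.0]
ft_force: [-5.3, 0.9, -0.2]
width: 0.0175
```

```bash
python3 plan.py 0.4985,-0.0976,0.149,-42.8 0.4985,-0.0976,0.20,-42.8
python3 - <<'E'
from h import *
crop("t",r.camera("scene"),200,165,50,50,"on3",10)
E
```

```text
t 7.20 pos [ 0.4984 -0.0971  0.1497] keyyaw -52.80 tilt 0.09 F [-5.3  0.9 -0.2] M [0.39 1.36 0.12] w 0.0175 q7 0.84
0.4985,-0.0976,0.149,-42.8 [-0.011, 0.018, 0.027, -0.013, 0.013, -2.0]
0.4985,-0.0976,0.20,-42.8 [-0.013, 0.016, -2.013, -0.013, 0.013, -2.0]
```

View pics/on3.png

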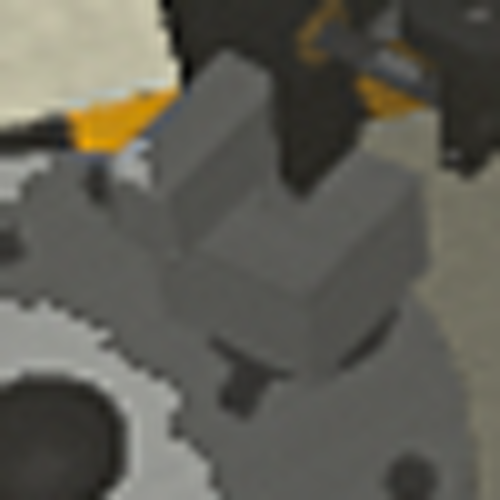

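Run:
```python
from ptr import *
rem('L',236,407,200,165,10);rem('L',241,394,200,165,10)
```

```text
L r 0.0359 ang -35.8 remaining 33.5 deg -> joint 0.62
L r 0.0317 ang -36.3 remaining 33.0 deg -> joint 0.62
```

Run:
```python
from ptr import *
def ang(a,b,z):
    P=px2w("scene",[(np.array(q)+.5)/10-.5+[200,165] for q in(a,b)],z);d=P[1]-P[0];print(np.degrees(np.arctan2(d[1],d[0]))%90-90,np.linalg.norm(d))
ang((306,297),(425,183),.129);ang((165,255),(306,297),.129);ang((312,380),(425,272),.096)
ang((175,195),(230,52),.18);ang((175,195),(270,75),.18);
```

```text
-54.955835049101154 0.04540986863126263
-40.35308460573966 0.0366931431335798
-55.48201022250491 0.04359444680720478
-30.92999251682849 0.0462586131255529
-45.990771877134875 0.04245191591297042
```

Run:
```python
from ptr import *
rem('L',414,202,150,165,5);rem('L',413,195,150,165,5);rem('L',412,198,150,165,5)
# collar centres in scene: contour
t=cv2.imread("pics/scene0.png")
for k,b in B.items(): print(k,w2px("scene",[[*b,.094]]).round(1), "crop5",((w2px("scene",[[*b,.094]])-[150,165]+.5)*5).round(0))
```

```text
L r 0.0356 ang 0.4 remaining 69.7 deg -> joint -0.02
L r 0.0312 ang 1.9 remaining 71.2 deg -> joint -0.04
L r 0.0329 ang 0.1 remaining 69.4 deg -> joint -0.01
L [[228.2 194.3]] crop5 [[394. 149.]]
R [[176.2 225. ]] crop5 [[134. 302.]]
F [[221.6 228.3]] crop5 [[361. 319.]]
N [[185.7 191.4]] crop5 [[181. 135.]]
```

Run:
```python
from ptr import *
t=cv2.imread("pics/scene0.png");g=cv2.cvtColor(t,cv2.COLOR_BGR2GRAY)
# boss
m=np.zeros_like(g);cv2.circle(m,(204,209),14,255,-1)
b=((g<62)&(m>0)).astype(np.uint8);M=cv2.moments(b,True);print("boss",M['m00'],M['m10']/M['m00'],M['m01']/M['m00'],w2px("scene",[[.525,-.1677,.102],[.525,-.1677,.09]]))
# lid holes (4 dark dots at 45deg between bolts), scene vs top
tt=cv2.imread("pics/top0.png");gt=cv2.cvtColor(tt,cv2.COLOR_BGR2GRAY)
def blobs(g,c,rad,thr):
    m=np.zeros_like(g);cv2.circle(m,c,rad,255,-1)
    b=((g<thr)&(m>0)).astype(np.uint8);n,l,s,ce=cv2.connectedComponentsWithStats(b)
    return [(s[k,4],ce[k]) for k in range(1,n) if 12<s[k,4]<45]
for n,g_,c,rad,thr in(("top",gt,(353,234),43,75),("scene",g,(205,211),40,90)):
    for a,ce in blobs(g_,c,rad,thr):print(n,a,ce.round(1),px2w(n,ce,.0905)[0].round(4))
```

```text
boss 171.0 203.83040935672514 209.38011695906434 [[202.6058911  207.1232121 ]
 [203.1292401  210.35967502]]
top 25 [367.8 198.5] [ 0.6059 -0.204   0.0905]
top 29 [316.3 217.6] [ 0.5612 -0.0875  0.0905]
top 25 [388.6 250.4] [ 0.4892 -0.2482  0.0905]
top 27 [336.4 270. ] [ 0.4449 -0.1317  0.0905]
scene 20 [224.1 177.4] [ 0.4366 -0.0912  0.0905]
scene 39 [199.9 178.9] [ 0.422  -0.1503  0.0905]
scene 14 [210.5 183.3] [ 0.4452 -0.1289  0.0905]
scene 17 [167.6 207.5] [ 0.489  -0.2461  0.0905]
scene 15 [240.6 212.6] [ 0.5613 -0.085   0.0905]
scene 17 [197.4 239.5] [ 0.6054 -0.2011  0.0905]
```

```bash
sed -i 's/d=P-B\[k\]/d=P-[0,.0026]-B[k]/' ptr.py
python3 - <<'E'
from ptr import *
rem('L',412,198,150,165,5)
rem('R',165,298,150,165,6);rem('F',355,392,150,165,6);rem('N',300,148,150,165,6)
rem('L',236,407,200,165,10);rem('L',241,394,200,165,10)
rem('L',450,238,150,165,6)
E
```

```text
L r 0.0330 ang -4.4 remaining 64.9 deg -> joint 0.07
R r 0.0325 ang 169.2 remaining 58.5 deg -> joint 0.18
F r 0.0323 ang -100.5 remaining 58.8 deg -> joint 0.17
N r 0.0316 ang 84.3 remaining 63.6 deg -> joint 0.09
L r 0.0375 ang -39.0 remaining 30.3 deg -> joint 0.67
L r 0.0333 ang -39.9 remaining 29.4 deg -> joint 0.69
L r 0.0335 ang -35.7 remaining 33.6 deg -> joint 0.61
```

Correcting the scene camera by its 2.6 mm y-offset, which I checked on all four lid holes, bolt L reads about 0.68, close enough to half way. I'll back off the play, lift, and move to the opposite bolt R.

```bash
python3 plan.py 0.4985,-0.0976,0.15,-40 0.5511,-0.2379,0.195,-10.5 0.5511,-0.2379,0.149,-10.5
```

```text
t 7.25 pos [ 0.4984 -0.0971  0.1497] keyyaw -52.78 tilt 0.09 F [-4.6  2.1 -0. ] M [0.42 1.39 0.05] w 0.0176 q7 0.84
0.4985,-0.0976,0.15,-40 [-0.011, 0.019, -0.013, -0.014, 0.012, -2.555]
0.5511,-0.2379,0.195,-10.5 [-1.732, 5.758, -1.817, -0.017, 0.008, -8.455]
0.5511,-0.2379,0.149,-10.5 [-1.73, 5.76, 0.023, -0.017, 0.008, -8.455]
```

Request:
carry_out([
  [[255,0,0,0,0,0,-1.5],[255,0,0,0,0,0,-2.5],[255,0,0,-0.6,0,0,-2.5],[255,0,0,-1.5,0,0,-2.6],[255,-0.4,1.2,-2,0,0,-4.5],[255,-1.0,3.4,-2,0,0,-6.5],[255,-1.73,5.4,-1.8,0,0,-8.45],[255,-1.73,5.76,-1.8,0,0,-8.45],[255,-1.73,5.76,-1.8,0,0,-8.45],[255,-1.73,5.76,-1.8,0,0,-8.45]],
])

```text
time: 8.5
ee_pos: [0.5515, -0.237, 0.1951]
eef_rot: [0.769, 0.639, -0.0, -0.0]
ft_force: [0.4, 0.3, -4.1]
width: 0.0173
```

```bash
python3 plan.py 0.5511,-0.2379,0.149,-10.5;  python3 - <<'E'
from h import *
crop("t",r.camera("scene"),120,100,150,150,"hov2",4)
E
```

```text
t 8.50 pos [ 0.5515 -0.237   0.1951] keyyaw -10.56 tilt 0.06 F [ 0.4  0.3 -4.1] M [ 0.02 -0.01 -0.01] w 0.0173 q7 1.89
0.5511,-0.2379,0.149,-10.5 [-0.038, -0.008, 1.843, -0.011, -0.002, -0.013]
```

View pics/hov2.png

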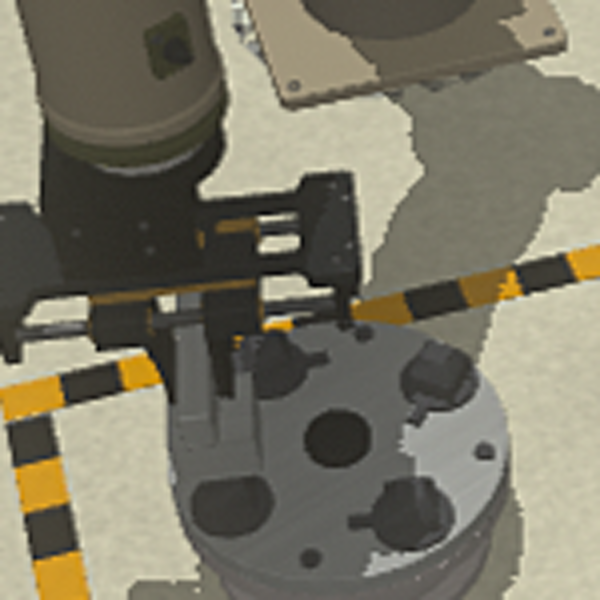

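Bolt L's pointer at crop (413,417) has turned as expected, and the key hovers over R. Next comes the descent and the turn to half way.

Request:
carry_out([
  [[255,-0.04,0,0.6,0,0,0],[255,-0.04,0,1.2,0,0,0],[255,-0.04,0,1.65,0,0,0],[255,-0.04,0,1.82,0,0,0],[255,-0.04,0,1.82,0,0,0],[255,-0.04,0,1.82,0,0,1.5],[255,-0.04,0,1.82,0,0,3],[255,-0.04,0,1.82,0,0,4.5],[255,-0.04,0,1.82,0,0,6],[255,-0.04,0,1.82,0,0,7.5],[255,-0.04,0,1.82,0,0,8.1],[255,-0.04,0,1.82,0,0,8.1]],
])

```text
time: 10.05
ee_pos: [0.5512, -0.2374, 0.15]
eef_rot: [0.943, 0.334, -0.0, -0.001]
ft_force: [-2.3, 2.2, -1.3]
width: 0.0176
```

```bash
python3 plan.py 0.5511,-0.2379,0.15,-39 0.595,-0.1408,0.195,-10.5;  python3 - <<'E'
from h import *
crop("t",r.camera("scene"),150,180,100,75,"on4",8)
from ptr import rem
rem('L',413,417,120,100,4)
E
```

```text
t 10.05 pos [ 0.5512 -0.2374  0.15  ] keyyaw -50.98 tilt 0.08 F [-2.3  2.2 -1.3] M [0.45 0.66 0.13] w 0.0176 q7 1.25
0.5511,-0.2379,0.15,-39 [-0.017, 0.012, -0.002, -0.017, -0.0, -2.395]
0.595,-0.1408,0.195,-10.5 [3.793, -1.903, -1.8, -0.016, -0.005, -8.095]
L r 0.0338 ang -43.1 remaining 26.2 deg -> joint 0.74
```

View pics/on4.png

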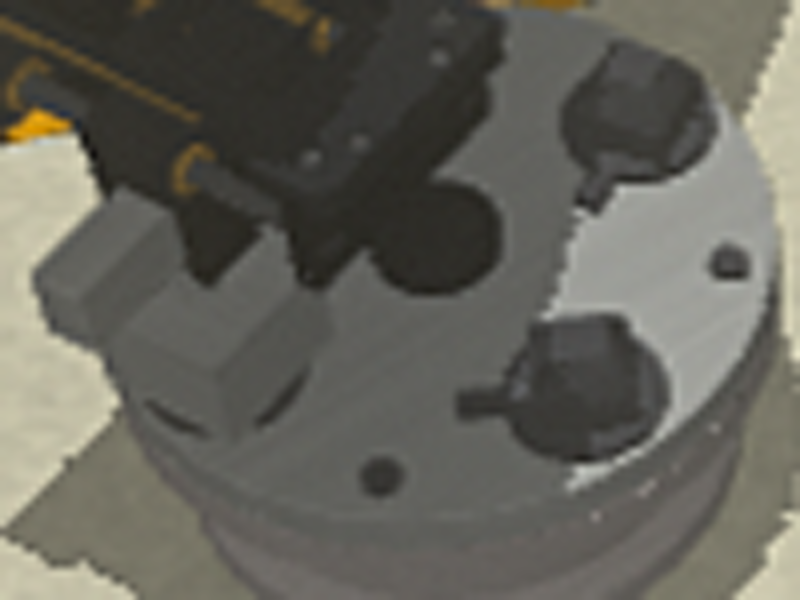

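R's pointer is hidden behind the socket, so I'll read it after lifting. I'll back off and lift.

Request:
carry_out([
  [[255,0,0,0,0,0,-1.4],[255,0,0,0,0,0,-2.4],[255,0,0,-0.6,0,0,-2.4],[255,0,0,-1.5,0,0,-2.4],[255,0,0,-1.9,0,0,-2.4]],
])

```text
time: 10.72
ee_pos: [0.5521, -0.2381, 0.1996]
eef_rot: [0.903, 0.43, 0.001, 0.0]
ft_force: [0.5, -0.5, -3.8]
width: 0.0177
```

```bash
python3 plan.py 0.595,-0.1408,0.195,-10.5 0.595,-0.1408,0.149,-10.5;  python3 - <<'E'
from h import *
crop("t",r.camera("scene"),150,180,100,75,"on5",8)
from ptr import rem
rem('L',592,203,150,180,8);rem('L',597,194,150,180,8)
E
```

```text
t 10.72 pos [ 0.5521 -0.2381  0.1996] keyyaw -39.02 tilt 0.11 F [ 0.5 -0.5 -3.8] M [-0.05 -0.02  0.03] w 0.0177 q7 1.42
0.595,-0.1408,0.195,-10.5 [4.104, -1.118, 0.189, 0.02, -0.011, -5.704]
0.595,-0.1408,0.149,-10.5 [4.102, -1.121, 2.029, 0.02, -0.011, -5.704]
L r 0.0362 ang -38.2 remaining 31.1 deg -> joint 0.66
L r 0.0324 ang -38.1 remaining 31.2 deg -> joint 0.66
```

View pics/on5.png

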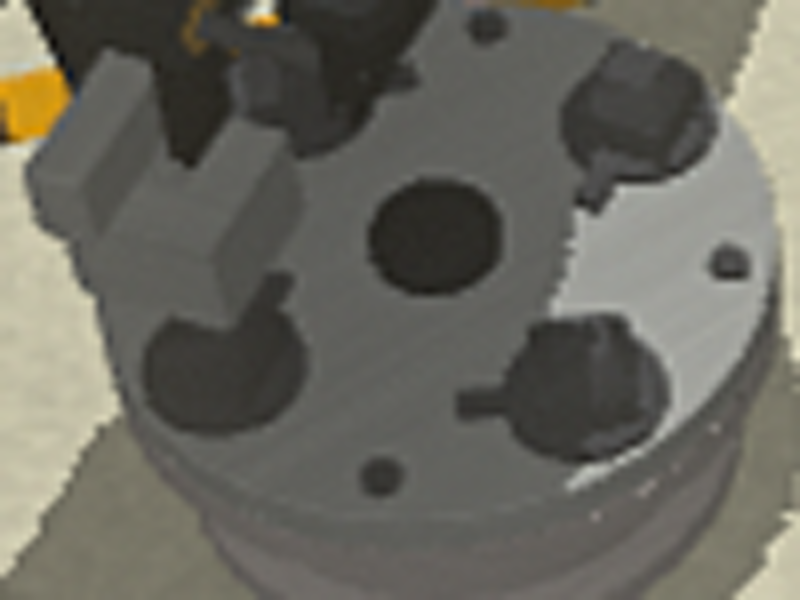

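Run:
```python
from ptr import rem
rem('R',284,282,150,180,8);rem('R',268,299,150,180,8)
```

```text
R r 0.0337 ang 135.6 remaining 24.9 deg -> joint 0.77
R r 0.0262 ang 137.4 remaining 26.7 deg -> joint 0.73
```

Request:
carry_out([
  [[255,1.5,-0.4,0,0,0,-2],[255,3.5,-0.95,0,0,0,-4],[255,4.1,-1.12,0.15,0,0,-5.7],[255,4.1,-1.12,0.2,0,0,-5.7],[255,4.1,-1.12,0.2,0,0,-5.7],[255,4.1,-1.12,0.2,0,0,-5.7]],
])

```text
time: 11.52
ee_pos: [0.5946, -0.1425, 0.1955]
eef_rot: [0.77, 0.638, 0.001, 0.001]
ft_force: [0.1, -0.6, -4.5]
width: 0.0177
```

```bash
python3 plan.py  0.595,-0.1408,0.1495,-10.5;  python3 - <<'E'
from h import *
crop("t",r.camera("scene"),150,160,110,100,"hov3",6)
E
```

```text
t 11.53 pos [ 0.5946 -0.1425  0.1955] keyyaw -10.75 tilt 0.15 F [ 0.1 -0.6 -4.5] M [-0.07  0.05  0.02] w 0.0177 q7 1.71
0.595,-0.1408,0.1495,-10.5 [0.068, 0.0, 1.839, 0.03, -0.002, -0.049]
```

View pics/hov3.png

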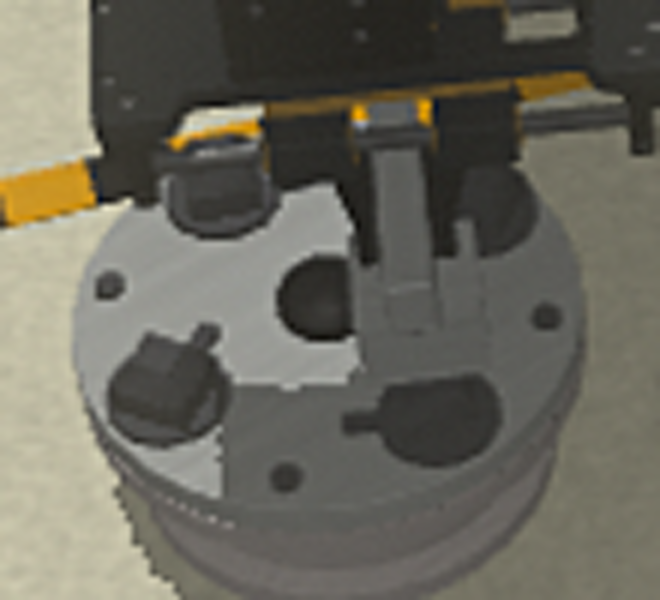

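Run:
```python
from ptr import rem
rem('R',211,331,150,160,6);rem('R',203,339,150,160,6);rem('F',355,421,150,160,6)
```

```text
R r 0.0336 ang 136.9 remaining 26.2 deg -> joint 0.74
R r 0.0288 ang 138.5 remaining 27.8 deg -> joint 0.71
F r 0.0323 ang -101.4 remaining 57.9 deg -> joint 0.19
```

Request:
carry_out([
  [[255,0.07,0,0.6,0,0,0],[255,0.07,0,1.2,0,0,0],[255,0.07,0,1.65,0,0,0],[255,0.07,0,1.82,0,0,0],[255,0.07,0,1.82,0,0,0],[255,0.07,0,1.82,0,0,1.5],[255,0.07,0,1.82,0,0,3],[255,0.07,0,1.82,0,0,4.5],[255,0.07,0,1.82,0,0,6],[255,0.07,0,1.82,0,0,7.2],[255,0.07,0,1.82,0,0,7.6],[255,0.07,0,1.82,0,0,7.6]],
])

```text
time: 13.08
ee_pos: [0.595, -0.1405, 0.1504]
eef_rot: [0.935, 0.353, 0.001, 0.0]
ft_force: [-4.5, 0.2, 0.5]
width: 0.0175
```

```bash
python3 plan.py  0.595,-0.1408,0.15,-38;  python3 - <<'E'
from h import *
crop("t",r.camera("scene"),150,160,110,100,"on6",6)
E
```

```text
t 13.07 pos [ 0.595  -0.1405  0.1504] keyyaw -48.62 tilt 0.15 F [-4.5  0.2  0.5] M [0.04 1.24 0.08] w 0.0175 q7 1.11
0.595,-0.1408,0.15,-38 [-0.007, 0.009, 0.014, 0.022, -0.019, -2.124]
```

View pics/on6.png

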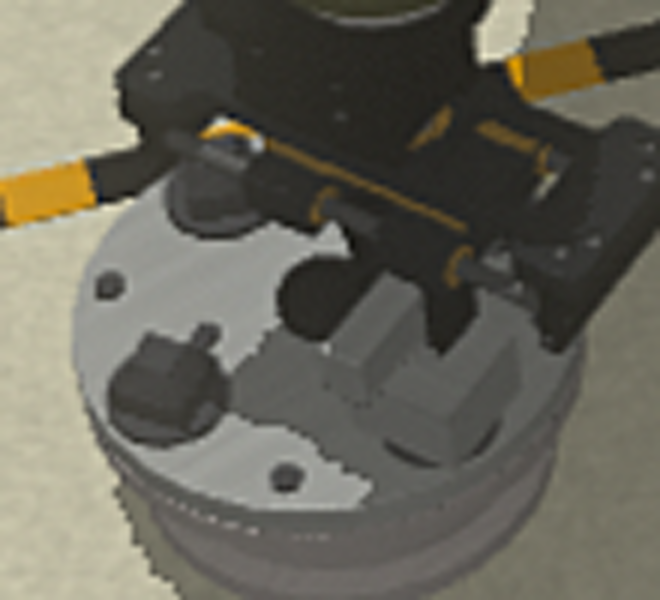

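Request:
carry_out([
  [[255,0,0,0,0,0,-1.4],[255,0,0,0,0,0,-2.3],[255,0,0,-0.6,0,0,-2.3],[255,0,0,-1.5,0,0,-2.3],[255,0,0,-1.9,0,0,-2.3]],
])

```text
time: 13.75
ee_pos: [0.5959, -0.1408, 0.2]
eef_rot: [0.896, 0.445, 0.002, 0.001]
ft_force: [0.5, -0.7, -4.4]
width: 0.0177
```

```bash
python3 plan.py 0.4552,-0.1939,0.197,-4 0.595,-0.1408,0.15,-38;  python3 - <<'E'
from h import *
crop("t",r.camera("scene"),150,160,110,100,"on7",6)
E
```

```text
t 13.75 pos [ 0.5959 -0.1408  0.2   ] keyyaw -37.17 tilt 0.33 F [ 0.5 -0.7 -4.4] M [-0.07  0.01 -0.  ] w 0.0177 q7 1.28
0.4552,-0.1939,0.197,-4 [-5.091, -3.202, 0.089, 0.064, -0.019, -6.633]
0.595,-0.1408,0.15,-38 [-0.026, -0.038, 2.001, 0.055, -0.037, 0.167]
```

View pics/on7.png

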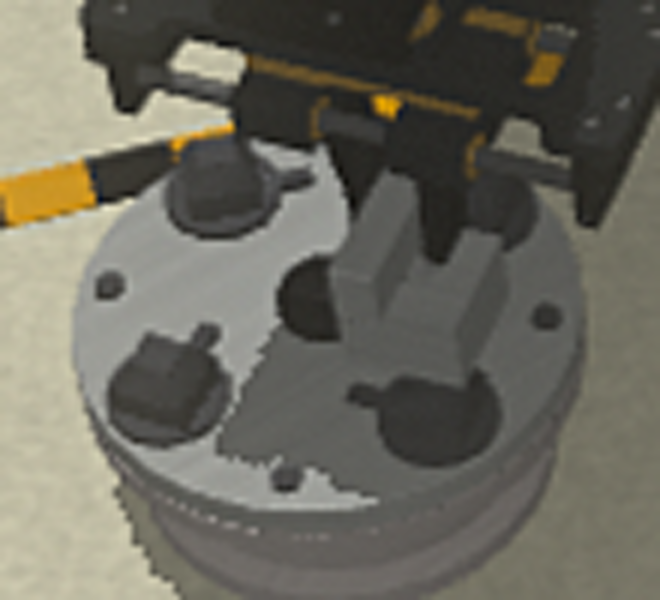

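Run:
```python
from ptr import rem
rem('F',356,391,150,160,6);rem('F',366,396,150,160,6);
rem('N',304,177,150,160,6)
```

```text
F r 0.0344 ang -126.6 remaining 32.7 deg -> joint 0.63
F r 0.0298 ang -124.4 remaining 34.9 deg -> joint 0.59
N r 0.0333 ang 84.6 remaining 63.9 deg -> joint 0.09
```

F is about 0.61. On to its opposite, bolt N.

Request:
carry_out([
  [[255,-1.5,-0.95,0,0,0,-2],[255,-3.5,-2.2,0,0,0,-4],[255,-4.9,-3.1,0.1,0.06,-0.02,-6],[255,-5.09,-3.2,0.1,0.06,-0.02,-6.6],[255,-5.09,-3.2,0.1,0.06,-0.02,-6.6],[255,-5.09,-3.2,0.1,0.06,-0.02,-6.6]],
])

```text
time: 14.55
ee_pos: [0.456, -0.1936, 0.1972]
eef_rot: [0.733, 0.681, 0.0, 0.0]
ft_force: [0.7, 0.5, -3.7]
width: 0.0173
```

```bash
python3 plan.py  0.4552,-0.1939,0.1495,-4 0.4552,-0.1939,0.1495,-50;  python3 - <<'E'
from h import *
crop("t",r.camera("scene"),150,140,110,110,"hov4",5)
E
```

```text
t 14.55 pos [ 0.456  -0.1936  0.1972] keyyaw -4.20 tilt 0.06 F [ 0.7  0.5 -3.7] M [ 0.01 -0.01  0.  ] w 0.0173 q7 1.85
0.4552,-0.1939,0.1495,-4 [-0.013, -0.031, 1.907, 0.011, 0.002, -0.041]
0.4552,-0.1939,0.1495,-50 [-0.013, -0.031, 1.907, 0.012, -0.002, 9.159]
```

View pics/hov4.png

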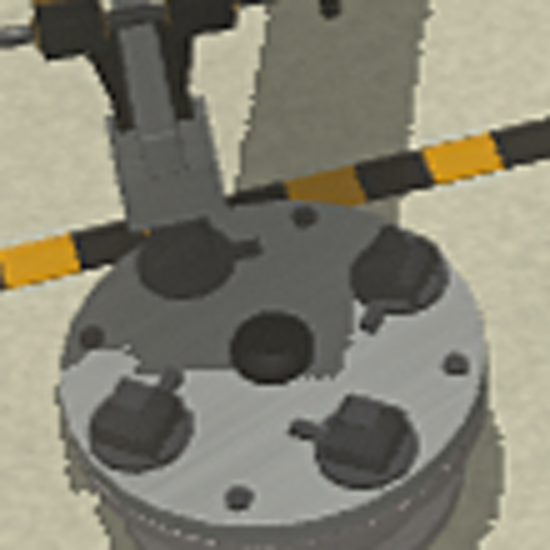

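The key hovers over N at crop (185,265), and the other three pointers are visibly part-turned. I'll lower it and turn.

Request:
carry_out([
  [[255,-0.02,-0.03,0.6,0,0,0],[255,-0.02,-0.03,1.2,0,0,0],[255,-0.02,-0.03,1.7,0,0,0],[255,-0.02,-0.03,1.88,0,0,0],[255,-0.02,-0.03,1.88,0,0,0],[255,-0.02,-0.03,1.88,0,0,1.6],[255,-0.02,-0.03,1.88,0,0,3.2],[255,-0.02,-0.03,1.88,0,0,4.8],[255,-0.02,-0.03,1.88,0,0,6.4],[255,-0.02,-0.03,1.88,0,0,8],[255,-0.02,-0.03,1.88,0,0,9.1],[255,-0.02,-0.03,1.88,0,0,9.15]],
])

```text
time: 16.1
ee_pos: [0.4548, -0.1939, 0.1504]
eef_rot: [0.939, 0.343, 0.0, -0.0]
ft_force: [-4.2, 1.9, -0.5]
width: 0.0179
```

```bash
python3 plan.py;  python3 - <<'E'
from h import *
crop("t",r.camera("scene"),150,160,70,60,"on8",10)
E
```

```text
t 16.10 pos [ 0.4548 -0.1939  0.1504] keyyaw -49.90 tilt 0.01 F [-4.2  1.9 -0.5] M [0.45 1.22 0.04] w 0.0179 q7 1.09
```

View pics/on8.png

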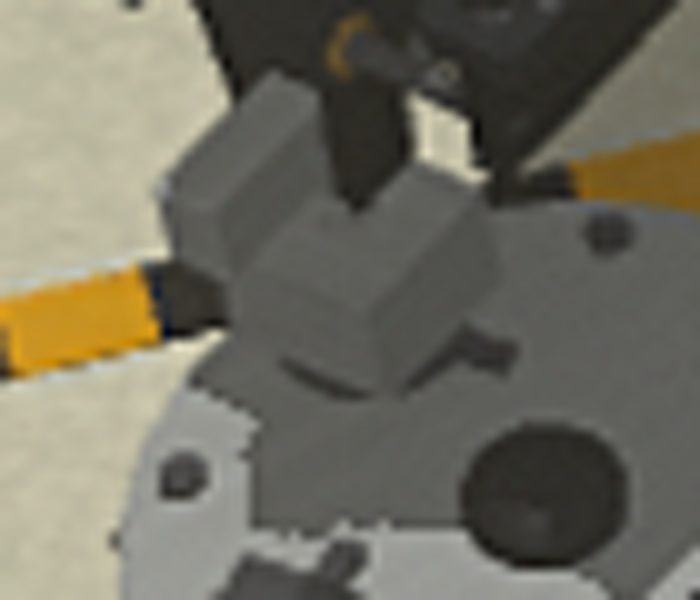

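```bash
python3 plan.py 0.4985,-0.0976,0.195,-39;  python3 - <<'E'
from ptr import rem
rem('N',503,358,150,160,10);rem('N',490,352,150,160,10)
E
```

```text
t 16.15 pos [ 0.4549 -0.1939  0.1503] keyyaw -49.83 tilt 0.01 F [-3.5  2.6 -1. ] M [0.46 1.29 0.11] w 0.0171 q7 1.10
0.4985,-0.0976,0.195,-39 [3.818, -1.818, -1.786, -0.001, -0.001, -2.166]
N r 0.0357 ang 49.8 remaining 29.1 deg -> joint 0.69
N r 0.0319 ang 50.9 remaining 30.2 deg -> joint 0.67
```

The first pass is done: L 0.66, R 0.72, F 0.61, N 0.68. I'll start the second pass by moving back to L.

Request:
carry_out([
  [[255,0,0,0,0,0,-1.2],[255,0,0,0,0,0,-2.1],[255,0,0,-0.6,0,0,-2.1],[255,0,0,-1.5,0,0,-2.1],[255,1.2,-0.6,-1.9,0,0,-2.1],[255,3.0,-1.4,-1.9,0,0,-2.1],[255,3.8,-1.8,-1.8,0,0,-2.1],[255,3.82,-1.82,-1.8,0,0,-2.1],[255,3.82,-1.82,-1.8,0,0,-2.1],[255,3.82,-1.82,-1.8,0,0,-2.1]],
])

```text
time: 17.4
ee_pos: [0.4983, -0.0988, 0.1956]
eef_rot: [0.904, 0.427, 0.0, 0.0]
ft_force: [-1.1, 1.0, -3.5]
width: 0.0177
```

```bash
python3 plan.py  0.4985,-0.0976,0.1500,-39 0.4985,-0.0976,0.1500,-82;  python3 - <<'E'
from h import *
crop("t",r.camera("scene"),150,140,110,110,"hov5",5)
E
```

```text
t 17.40 pos [ 0.4983 -0.0988  0.1956] keyyaw -39.46 tilt 0.02 F [-1.1  1.  -3.5] M [-0.05 -0.06  0.04] w 0.0177 q7 1.05
0.4985,-0.0976,0.1500,-39 [0.043, -0.024, 1.826, 0.004, -0.003, -0.091]
0.4985,-0.0976,0.1500,-82 [0.043, -0.024, 1.826, 0.003, -0.004, 8.509]
```

View pics/hov5.png

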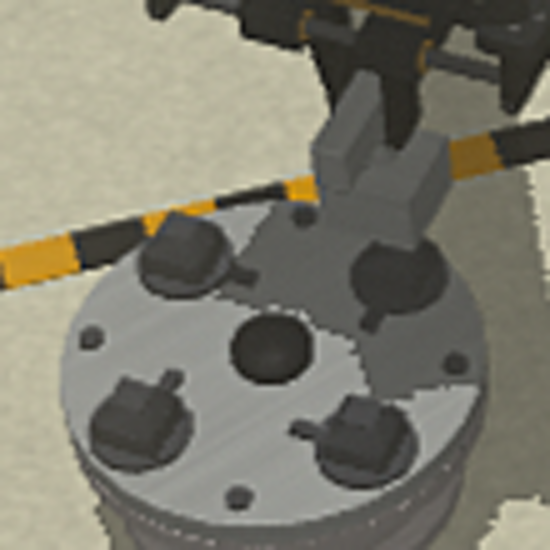

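All four pointers sit at a similar half-way angle, and the key hovers over L at crop (398,275). I'll lower it and turn towards home.

Request:
carry_out([
  [[255,0.04,-0.02,0.6,0,0,0],[255,0.04,-0.02,1.2,0,0,0],[255,0.04,-0.02,1.65,0,0,0],[255,0.04,-0.02,1.82,0,0,0],[255,0.04,-0.02,1.82,0,0,0],[255,0.04,-0.02,1.82,0,0,1.6],[255,0.04,-0.02,1.82,0,0,3.2],[255,0.04,-0.02,1.82,0,0,4.8],[255,0.04,-0.02,1.82,0,0,6.2],[255,0.04,-0.02,1.82,0,0,7.4],[255,0.04,-0.02,1.82,0,0,8.2],[255,0.04,-0.02,1.82,0,0,8.5]],
])

```text
time: 18.95
ee_pos: [0.4977, -0.0965, 0.1502]
eef_rot: [0.998, 0.07, -0.001, -0.001]
ft_force: [-4.3, 3.5, -0.2]
width: 0.0176
```

```bash
python3 plan.py;  python3 - <<'E'
from h import *
crop("t",r.camera("scene"),190,165,60,60,"on9",10)
E
```

```text
t 18.95 pos [ 0.4977 -0.0965  0.1502] keyyaw -81.97 tilt 0.14 F [-4.3  3.5 -0.2] M [0.96 1.5  0.36] w 0.0176 q7 0.35
```

View pics/on9.png

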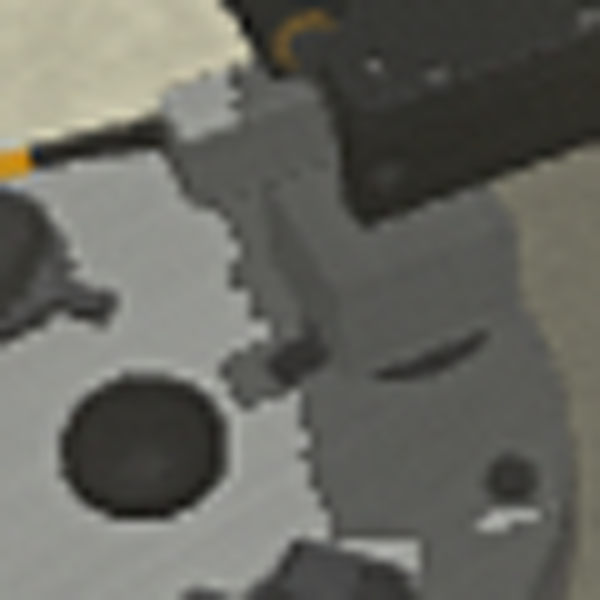

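Run:
```python
from ptr import rem
rem('L',243,384,190,165,10);rem('L',275,370,190,165,10)
```

```text
L r 0.0454 ang -71.0 remaining -1.7 deg -> joint 1.23
L r 0.0368 ang -69.4 remaining -0.1 deg -> joint 1.20
```

Request:
carry_out([
  [[255,0,0,0,0,0,0.4],[255,0,0,0,0,0,0.6]],
])

```text
time: 19.25
ee_pos: [0.4976, -0.096, 0.1503]
eef_rot: [0.999, 0.044, -0.001, -0.001]
ft_force: [-2.7, 2.1, -3.5]
width: 0.0176
```

```bash
python3 plan.py
```

```text
t 19.25 pos [ 0.4976 -0.096   0.1503] keyyaw -85.01 tilt 0.17 F [-2.7  2.1 -3.5] M [0.63 0.72 0.84] w 0.0176 q7 0.29
```

The torque rose to 0.84 N m, so L is at its stop with its pointer at about 1.2. I'll back off and go to R.

```bash
python3 plan.py 0.4985,-0.0976,0.15,-71 0.5511,-0.2379,0.196,-42
```

```text
t 19.25 pos [ 0.4976 -0.096   0.1503] keyyaw -85.01 tilt 0.17 F [-2.7  2.1 -3.5] M [0.63 0.72 0.84] w 0.0176 q7 0.29
0.4985,-0.0976,0.15,-71 [0.029, 0.067, 0.013, -0.029, 0.018, -2.802]
0.5511,-0.2379,0.196,-42 [1.633, 5.836, -1.843, -0.033, 0.01, -8.602]
```

Request:
carry_out([
  [[255,0.03,0.06,0,0,0,-1.6],[255,0.03,0.06,0,0,0,-2.8],[255,0.03,0.06,0,0,0,-2.8],[255,0.03,0.06,-0.6,-0.03,0,-2.8],[255,0.03,0.06,-1.6,-0.03,0,-2.8],[255,0.4,1.5,-1.95,-0.03,0,-4.6],[255,1.0,3.6,-1.95,-0.03,0,-6.6],[255,1.6,5.6,-1.85,-0.03,0,-8.6],[255,1.63,5.84,-1.85,-0.03,0,-8.6],[255,1.63,5.84,-1.85,-0.03,0,-8.6],[255,1.63,5.84,-1.85,-0.03,0,-8.6]],
])

```text
time: 20.62
ee_pos: [0.5513, -0.237, 0.1967]
eef_rot: [0.914, 0.406, -0.0, -0.0]
ft_force: [0.9, 0.2, -4.0]
width: 0.0176
```

```bash
python3 plan.py  0.5511,-0.2379,0.1502,-42 0.5511,-0.2379,0.1502,-82;  python3 - <<'E'
from h import *
crop("t",r.camera("scene"),150,140,110,110,"hov6",5)
E
```

```text
t 20.62 pos [ 0.5513 -0.237   0.1967] keyyaw -42.05 tilt 0.03 F [ 0.9  0.2 -4. ] M [-0.03 -0.05  0.01] w 0.0176 q7 1.36
0.5511,-0.2379,0.1502,-42 [-0.032, 0.02, 1.86, -0.005, 0.0, -0.01]
0.5511,-0.2379,0.1502,-82 [-0.032, 0.02, 1.86, -0.005, 0.002, 7.99]
```

View pics/hov6.png

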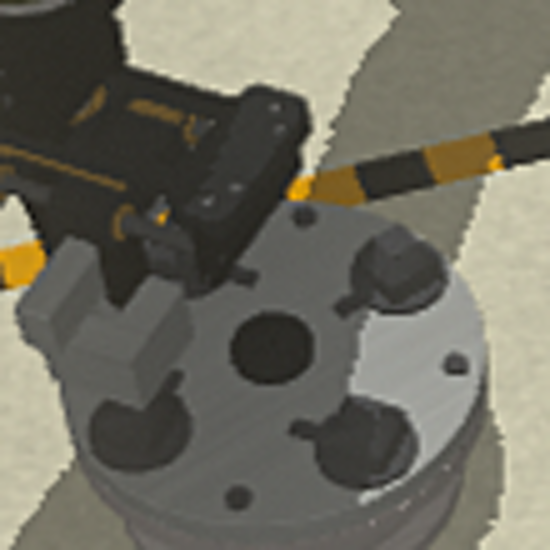

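L's pointer at crop (340,308) lines up with the boss at (272,348). I'll lower onto R and turn it home.

Request:
carry_out([
  [[255,-0.03,0.02,0.6,0,0,0],[255,-0.03,0.02,1.2,0,0,0],[255,-0.03,0.02,1.65,0,0,0],[255,-0.03,0.02,1.85,0,0,0],[255,-0.03,0.02,1.85,0,0,0],[255,-0.03,0.02,1.85,0,0,1.6],[255,-0.03,0.02,1.85,0,0,3.2],[255,-0.03,0.02,1.85,0,0,4.8],[255,-0.03,0.02,1.85,0,0,6.2],[255,-0.03,0.02,1.85,0,0,7.2],[255,-0.03,0.02,1.85,0,0,7.8],[255,-0.03,0.02,1.85,0,0,8]],
])

```text
time: 22.18
ee_pos: [0.5509, -0.2369, 0.1507]
eef_rot: [0.998, 0.07, -0.0, -0.001]
ft_force: [-4.1, 3.1, -0.7]
width: 0.0173
```

```bash
python3 plan.py
```

```text
t 22.18 pos [ 0.5509 -0.2369  0.1507] keyyaw -81.99 tilt 0.11 F [-4.1  3.1 -0.7] M [0.94 1.23 0.28] w 0.0173 q7 0.75
```

Request:
carry_out([
  [[255,0,0,0,0,0,0.4],[255,0,0,0,0,0,0.6]],
])

```text
time: 22.42
ee_pos: [0.5508, -0.2365, 0.1507]
eef_rot: [0.999, 0.044, -0.001, -0.001]
ft_force: [-3.8, 3.7, -2.0]
width: 0.0178
```

```bash
python3 plan.py 0.5511,-0.2379,0.1502,-71 0.595,-0.1408,0.196,-36
```

```text
t 22.43 pos [ 0.5508 -0.2365  0.1507] keyyaw -84.97 tilt 0.16 F [-3.8  3.7 -2. ] M [0.91 0.98 0.84] w 0.0178 q7 0.70
0.5511,-0.2379,0.1502,-71 [0.005, 0.057, 0.021, -0.029, 0.013, -2.795]
0.595,-0.1408,0.196,-36 [2.092, -3.663, -1.805, -0.032, 0.004, -9.795]
```

R is at its stop (0.84 N m). Next is F.

Request:
carry_out([
  [[255,0,0.05,0,0,0,-1.6],[255,0,0.05,0,0,0,-2.8],[255,0,0.05,0,0,0,-2.8],[255,0,0.05,-0.6,-0.03,0,-2.8],[255,0,0.05,-1.6,-0.03,0,-2.8],[255,0.6,-1.0,-1.95,-0.03,0,-4.6],[255,1.5,-2.6,-1.95,-0.03,0,-6.6],[255,2.09,-3.6,-1.85,-0.03,0,-8.6],[255,2.09,-3.66,-1.85,-0.03,0,-9.8],[255,2.09,-3.66,-1.85,-0.03,0,-9.8],[255,2.09,-3.66,-1.85,-0.03,0,-9.8]],
])

```text
time: 23.8
ee_pos: [0.5949, -0.1417, 0.1977]
eef_rot: [0.892, 0.452, 0.0, 0.0]
ft_force: [0.6, -1.2, -3.9]
width: 0.0174
```

```bash
python3 plan.py 0.595,-0.1408,0.1506,-36 0.595,-0.1408,0.1506,-82;  python3 - <<'E'
from h import *
crop("t",r.camera("scene"),150,140,110,110,"hov7",5)
E
```

```text
t 23.80 pos [ 0.5949 -0.1417  0.1977] keyyaw -36.23 tilt 0.03 F [ 0.6 -1.2 -3.9] M [-0.06  0.02  0.  ] w 0.0174 q7 1.29
0.595,-0.1408,0.1506,-36 [0.032, -0.021, 1.886, 0.006, 0.001, -0.045]
0.595,-0.1408,0.1506,-82 [0.032, -0.021, 1.886, 0.006, -0.002, 9.155]
```

View pics/hov7.png

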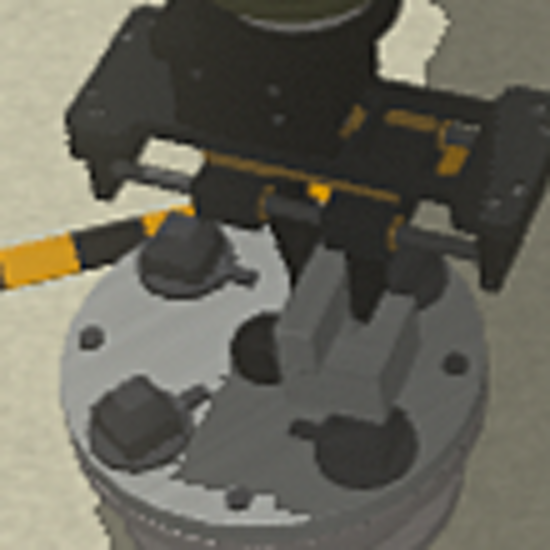

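R's pointer at crop (203,393) now aims at the boss. The key is over F, so I'll lower it and turn.

Request:
carry_out([
  [[255,0.03,-0.02,0.6,0,0,0],[255,0.03,-0.02,1.2,0,0,0],[255,0.03,-0.02,1.65,0,0,0],[255,0.03,-0.02,1.87,0,0,0],[255,0.03,-0.02,1.87,0,0,0],[255,0.03,-0.02,1.87,0,0,1.7],[255,0.03,-0.02,1.87,0,0,3.4],[255,0.03,-0.02,1.87,0,0,5.1],[255,0.03,-0.02,1.87,0,0,6.8],[255,0.03,-0.02,1.87,0,0,8],[255,0.03,-0.02,1.87,0,0,8.8],[255,0.03,-0.02,1.87,0,0,9.15]],
])

```text
time: 25.35
ee_pos: [0.5946, -0.1401, 0.1512]
eef_rot: [0.998, 0.07, -0.0, -0.0]
ft_force: [-4.9, 4.0, 0.2]
width: 0.0176
```

```bash
python3 plan.py
```

```text
t 25.35 pos [ 0.5946 -0.1401  0.1512] keyyaw -81.96 tilt 0.07 F [-4.9  4.   0.2] M [0.83 1.41 0.23] w 0.0176 q7 0.57
```

Request:
carry_out([
  [[255,0,0,0,0,0,0.4],[255,0,0,0,0,0,0.6]],
])

```text
time: 25.6
ee_pos: [0.5945, -0.1397, 0.1512]
eef_rot: [0.999, 0.044, -0.001, -0.001]
ft_force: [-4.6, 3.3, -2.4]
width: 0.0179
```

```bash
python3 plan.py 0.595,-0.1408,0.1502,-71 0.4552,-0.1939,0.196,-40
```

```text
t 25.60 pos [ 0.5945 -0.1397  0.1512] keyyaw -84.93 tilt 0.10 F [-4.6  3.3 -2.4] M [0.69 1.12 0.86] w 0.0179 q7 0.53
0.595,-0.1408,0.1502,-71 [0.017, 0.048, 0.042, -0.018, 0.011, -2.786]
0.4552,-0.1939,0.196,-40 [-5.742, 1.667, -1.786, -0.021, 0.006, -8.986]
```

F is at its stop (0.86 N m). Bolt N is last.

Request:
carry_out([
  [[255,0,0.05,0,0,0,-1.6],[255,0,0.05,0,0,0,-2.8],[255,0,0.05,0,0,0,-2.8],[255,0,0.05,-0.6,-0.02,0,-2.8],[255,0,0.05,-1.6,-0.02,0,-2.8],[255,-1.5,0.45,-1.95,-0.02,0,-4.6],[255,-3.6,1.05,-1.95,-0.02,0,-6.6],[255,-5.5,1.6,-1.85,-0.02,0,-8.6],[255,-5.74,1.67,-1.85,-0.02,0,-9],[255,-5.74,1.67,-1.85,-0.02,0,-9],[255,-5.74,1.67,-1.85,-0.02,0,-9]],
])

```text
time: 26.98
ee_pos: [0.4563, -0.1936, 0.198]
eef_rot: [0.906, 0.423, -0.0, 0.0]
ft_force: [-0.0, 0.3, -4.0]
width: 0.0174
```

```bash
python3 plan.py 0.4552,-0.1939,0.1506,-40 0.4552,-0.1939,0.1506,-82;  python3 - <<'E'
from h import *
crop("t",r.camera("scene"),150,140,110,110,"hov8",5)
E
```

```text
t 26.98 pos [ 0.4563 -0.1936  0.198 ] keyyaw -39.97 tilt 0.04 F [-0.   0.3 -4. ] M [-0.07 -0.03 -0.03] w 0.0174 q7 1.23
0.4552,-0.1939,0.1506,-40 [-0.039, -0.028, 1.898, 0.008, 0.005, 0.005]
0.4552,-0.1939,0.1506,-82 [-0.039, -0.028, 1.898, 0.009, 0.002, 8.405]
```

View pics/hov8.png

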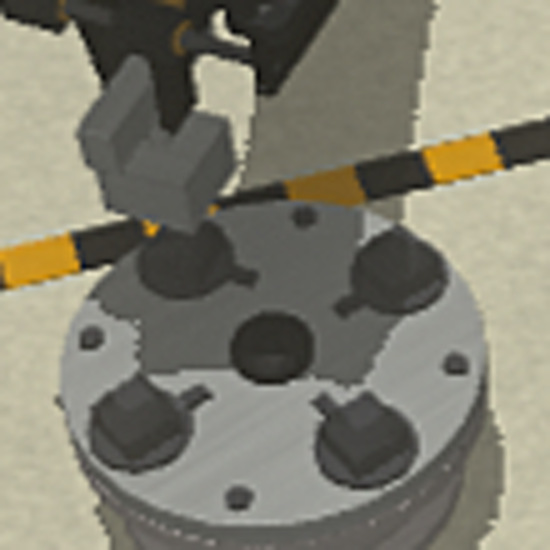

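The pointers of L, R and F all aim at the boss at (272,348). I'll lower onto N and turn it home.

Request:
carry_out([
  [[255,-0.04,-0.03,0.6,0,0,0],[255,-0.04,-0.03,1.2,0,0,0],[255,-0.04,-0.03,1.65,0,0,0],[255,-0.04,-0.03,1.87,0,0,0],[255,-0.04,-0.03,1.87,0,0,0],[255,-0.04,-0.03,1.87,0,0,1.6],[255,-0.04,-0.03,1.87,0,0,3.2],[255,-0.04,-0.03,1.87,0,0,4.8],[255,-0.04,-0.03,1.87,0,0,6.2],[255,-0.04,-0.03,1.87,0,0,7.4],[255,-0.04,-0.03,1.87,0,0,8.1],[255,-0.04,-0.03,1.87,0,0,8.4]],
])

```text
time: 28.52
ee_pos: [0.4543, -0.1932, 0.1512]
eef_rot: [0.998, 0.07, -0.001, -0.0]
ft_force: [-5.5, 3.4, -0.4]
width: 0.0176
```

```bash
python3 plan.py
```

```text
t 28.52 pos [ 0.4543 -0.1932  0.1512] keyyaw -82.00 tilt 0.12 F [-5.5  3.4 -0.4] M [0.85 1.33 0.27] w 0.0176 q7 0.55
```

Request:
carry_out([
  [[255,0,0,0,0,0,0.4],[255,0,0,0,0,0,0.6]],
])

```text
time: 28.78
ee_pos: [0.4541, -0.1928, 0.1513]
eef_rot: [0.999, 0.044, -0.001, -0.001]
ft_force: [-3.6, 3.1, -2.0]
width: 0.0173
```

```bash
python3 plan.py 0.4552,-0.1939,0.1502,-71
```

```text
t 28.77 pos [ 0.4541 -0.1928  0.1513] keyyaw -85.00 tilt 0.16 F [-3.6  3.1 -2. ] M [0.71 0.88 0.79] w 0.0173 q7 0.50
0.4552,-0.1939,0.1502,-71 [0.038, 0.049, 0.043, -0.019, 0.026, -2.8]
```

N is at its stop too. I'll back off, lift, and carry the key towards the stand.

Request:
carry_out([
  [[255,0.03,0.05,0,0,0,-1.6],[255,0.03,0.05,0,0,0,-2.8],[255,0.03,0.05,0,0,0,-2.8],[255,0.03,0.05,-0.6,-0.02,0.02,-2.8],[255,0.03,0.05,-1.6,-0.02,0.02,-2.8],[255,0.03,0.05,-2.1,-0.02,0.02,-2.8]],
])

```text
time: 29.52
ee_pos: [0.4559, -0.1945, 0.2058]
eef_rot: [0.986, 0.164, 0.001, 0.0]
ft_force: [0.4, 1.1, -3.9]
width: 0.0175
```

```bash
python3 plan.py 0.5104,0.1571,0.20,-18.3
```

```text
t 29.52 pos [ 0.4559 -0.1945  0.2058] keyyaw -71.11 tilt 0.13 F [ 0.4  1.1 -3.9] M [-0.01 -0.03  0.03] w 0.0175 q7 0.68
0.5104,0.1571,0.20,-18.3 [6.617, -12.6, 0.231, 0.022, -0.016, -10.561]
```

Request:
carry_out([
  [[255,1,-1.9,0,0,0,-1.5],[255,2.2,-4.1,0,0,0,-3.5],[255,3.4,-6.4,0,0,0,-5.5],[255,4.5,-8.6,0.1,0,0,-7.5],[255,5.6,-10.8,0.2,0,0,-9.5],[255,6.4,-12.2,0.2,0,0,-10.5],[255,6.62,-12.6,0.2,0.02,-0.02,-10.56],[255,6.62,-12.6,0.2,0.02,-0.02,-10.56],[255,6.62,-12.6,0.2,0.02,-0.02,-10.56],[255,6.62,-12.6,0.2,0.02,-0.02,-10.56]],
])

```text
time: 30.78
ee_pos: [0.5106, 0.1559, 0.201]
eef_rot: [0.811, 0.585, 0.0, 0.0]
ft_force: [-0.3, 0.1, -3.4]
width: 0.0177
```

```bash
python3 plan.py 0.5104,0.1571,0.20,-18.3 0.5104,0.1571,0.0605,-18.3
python3 - <<'E'
from h import *
t=r.camera("top");s=r.camera("scene");cv2.imwrite("pics/top_f.png",t);cv2.imwrite("pics/scene_f.png",s)
crop("t",t,298,182,110,105,"ves_f",5);crop("s",s,260,80,130,140,"st_f",4)
from ptr import HOME,B
import meas
for cc,a,tip in meas.bolts(t):
    if tip is None: continue
    C=px2w("top",cc,.094)[0];T=px2w("top",tip,.093)[0];an=np.degrees(np.arctan2(*(T-C)[1::-1]))
    k=min(B,key=lambda k:np.hypot(*(C[:2]-B[k])));print(k,C.round(4),an.round(1),"rem",((an-HOME[k]+180)%360-180).round(1))
E
```

```text
t 30.77 pos [0.5106 0.1559 0.201 ] keyyaw -18.44 tilt 0.01 F [-0.3  0.1 -3.4] M [-0.02 -0.02 -0.03] w 0.0177 q7 0.94
0.5104,0.1571,0.20,-18.3 [0.045, -0.023, 0.041, 0.002, 0.001, -0.029]
0.5104,0.1571,0.0605,-18.3 [0.045, -0.023, 5.621, 0.002, 0.001, -0.029]
F [ 0.5948 -0.1409  0.094 ] -159.1 rem 0.2
R [ 0.5512 -0.2373  0.094 ] 110.3 rem -0.4
L [ 0.4985 -0.0975  0.094 ] -69.3 rem -0.0
N [ 0.4552 -0.1938  0.094 ] 19.8 rem -0.9
```

View pics/ves_f.png

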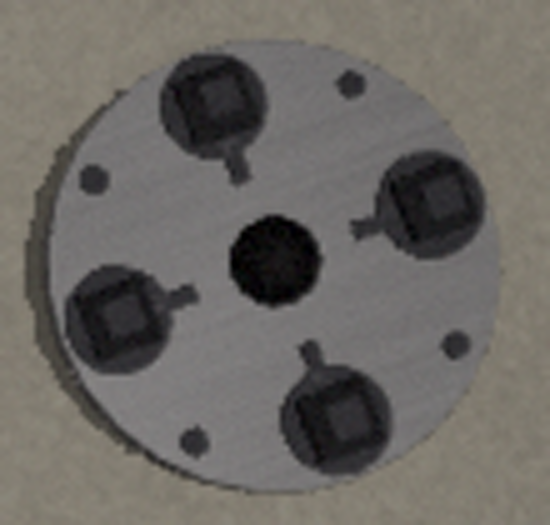

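View pics/st_f.png

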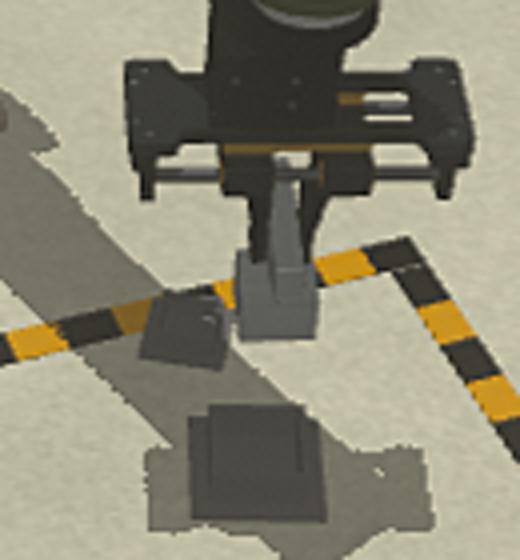

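All four pointers aim at the boss within 1°, as the top view shows. The key is square above the larger stand, so I'll lower it slowly.

Request:
carry_out([
  [[255,0.04,-0.02,1.5,0,0,0],[255,0.04,-0.02,3,0,0,0],[255,0.04,-0.02,4,0,0,0],[255,0.04,-0.02,4.6,0,0,0],[255,0.04,-0.02,5.0,0,0,0],[255,0.04,-0.02,5.3,0,0,0],[255,0.04,-0.02,5.55,0,0,0],[255,0.04,-0.02,5.6,0,0,0],[255,0.04,-0.02,5.6,0,0,0]],
])

```text
time: 32.0
ee_pos: [0.5106, 0.1575, 0.0612]
eef_rot: [0.811, 0.585, 0.0, 0.0]
ft_force: [-0.2, -0.2, -4.2]
width: 0.0176
```

```bash
python3 plan.py 0.5104,0.1571,0.0588,-18.3
python3 - <<'E'
from h import *
crop("t",r.camera("scene"),280,110,90,110,"st_g",5)
E
```

```text
t 32.00 pos [0.5106 0.1575 0.0612] keyyaw -18.40 tilt 0.02 F [-0.2 -0.2 -4.2] M [-0.07 -0.01 -0.02] w 0.0176 q7 1.02
0.5104,0.1571,0.0588,-18.3 [-0.018, -0.001, 0.097, 0.004, -0.003, -0.019]
```

View pics/st_g.png

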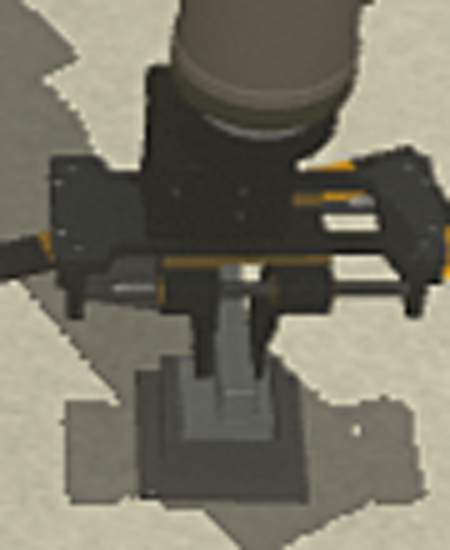

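The key is inside the cup with no contact force. I'll go down the last 2 mm, then check the force.

Request:
carry_out([
  [[255,-0.02,0,0.06,0,0,0],[255,-0.02,0,0.09,0,0,0],[255,-0.02,0,0.1,0,0,0]],
])

```text
time: 32.42
ee_pos: [0.5104, 0.1571, 0.0588]
eef_rot: [0.811, 0.585, 0.0, 0.0]
ft_force: [0.8, -0.4, -3.7]
width: 0.0171
```

```bash
python3 plan.py
```

```text
t 32.42 pos [0.5104 0.1571 0.0588] keyyaw -18.39 tilt 0.03 F [ 0.8 -0.4 -3.7] M [-0.02  0.01 -0.  ] w 0.0171 q7 1.03
```

Request:
carry_out([
  [[255,0,0,0.04,0,0,0],[255,0,0,0.06,0,0,0]],
])

```text
time: 32.67
ee_pos: [0.511, 0.1576, 0.0583]
eef_rot: [0.811, 0.585, 0.001, -0.0]
ft_force: [-2.7, 0.7, 11.3]
width: 0.0176
```

```bash
python3 plan.py
```

```text
t 32.67 pos [0.511  0.1576 0.0583] keyyaw -18.38 tilt 0.11 F [-2.7  0.7 11.3] M [-0.27  0.96 -0.01] w 0.0176 q7 1.03
```

The key has touched bottom. I'll ease off and open the gripper.

Request:
carry_out([
  [[255,-0.01,0,-0.02,0,0,0],[255,-0.01,0,-0.02,0,0,0],[200,-0.01,0,-0.02,0,0,0],[120,-0.01,0,-0.02,0,0,0],[0,-0.01,0,-0.02,0,0,0],[0,-0.01,0,-0.02,0,0,0],[0,-0.01,0,-0.02,0,0,0],[0,-0.01,0,-0.02,0,0,0],[0,-0.01,0,-0.02,0,0,0],[0,-0.01,0,-0.02,0,0,0],[0,-0.01,0,-0.02,0,0,0]],
])

```text
time: 34.05
ee_pos: [0.5109, 0.1573, 0.0588]
eef_rot: [0.811, 0.585, 0.001, -0.0]
ft_force: [1.1, 0.6, -0.1]
width: 0.0851
```

Request:
carry_out([
  [[0,0,0,-1,0,0,0],[0,0,0,-3,0,0,0],[0,0,0,-5,0,0,0],[0,0,0,-6.5,0,0,0],[0,0,0,-7,0,0,0]],
])

```text
time: 34.67
ee_pos: [0.5115, 0.1574, 0.2361]
eef_rot: [0.811, 0.585, 0.003, -0.0]
ft_force: [-1.0, 0.6, -0.9]
width: 0.087
```

```bash
python3 plan.py 0.30,0.42,0.25,-18
python3 - <<'E'
from h import *
crop("t",r.camera("scene"),260,80,130,140,"rel",4)
E
```

```text
t 34.67 pos [0.5115 0.1574 0.2361] keyyaw -18.38 tilt 0.31 F [-1.   0.6 -0.9] M [-0.03 -0.04 -0.01] w 0.0870 q7 0.93
0.30,0.42,0.25,-18 [7.303, -11.34, -0.559, 0.035, -0.05, -0.077]
```

View pics/rel.png

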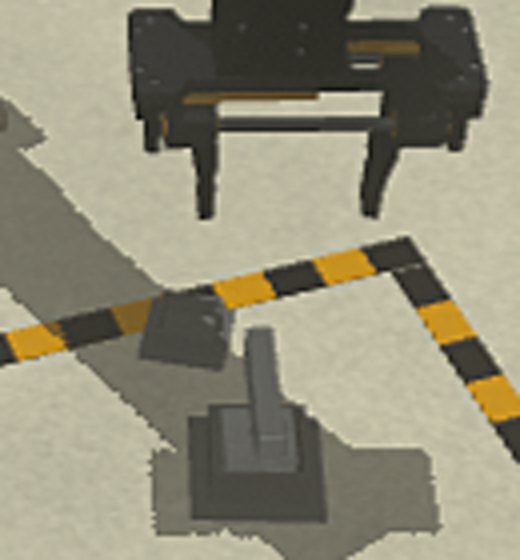

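The key stands upright in the larger stand, released, with its bar at crop (265,385). I'll move the arm clear and do a last check.

Request:
carry_out([
  [[0,2,-3,-0.5,0,0,0],[0,4,-6,-0.5,0,0,0],[0,5.5,-8.5,-0.5,0,0,0],[0,7,-10.8,-0.5,0,0,0],[0,7.3,-11.3,-0.5,0,0,0],[0,7.3,-11.3,-0.5,0,0,0],[0,7.3,-11.3,-0.5,0,0,0]],
])

```text
time: 35.6
ee_pos: [0.2989, 0.4206, 0.2469]
eef_rot: [0.81, 0.587, 0.001, 0.0]
ft_force: [0.3, -0.4, -0.3]
width: 0.0868
```

```bash
python3 plan.py
python3 - <<'E'
from h import *
t=r.camera("top");cv2.imwrite("pics/top_end.png",t);cv2.imwrite("pics/scene_end.png",r.camera("scene"))
import meas
from ptr import HOME,B
for cc,a,tip in meas.bolts(t):
    if tip is None: continue
    C=px2w("top",cc,.094)[0];T=px2w("top",tip,.093)[0];an=np.degrees(np.arctan2(*(T-C)[1::-1]))
    k=min(B,key=lambda k:np.hypot(*(C[:2]-B[k])));print(k,"rem",((an-HOME[k]+180)%360-180).round(1))
E
```

```text
t 35.60 pos [0.2989 0.4206 0.2469] keyyaw -18.15 tilt 0.16 F [ 0.3 -0.4 -0.3] M [-0.02 -0.01  0.02] w 0.0868 q7 0.23
F rem 0.3
R rem -0.1
L rem -0.4
N rem -0.8
```

View pics/top_end.png

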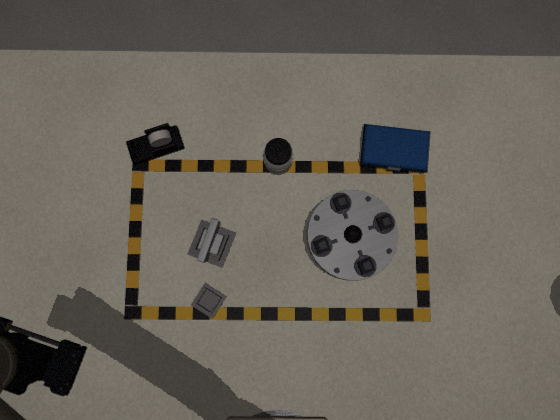

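View pics/scene_end.png

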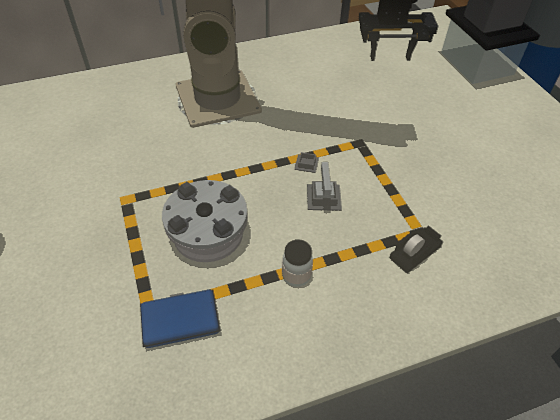

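The key stands in the larger stand at top (208,241) and all pointers aim at the boss. The jar, case and dispenser are where they were, and the arm is clear. I'll hand the job in.

```bash
python3 -c "
from bench import r
print(r.close_job())"
```

```text
the job is handed in; nothing more can be done
None
```

All four bolts are fully home and the key is back upright in the larger stand, released. I handed the job in at about 36 s, well under the 72 s limit.

- **Tightening:** I turned the bolts only with the key, in cross order both times: left, right, far, near. The first pass left them at about 0.66, 0.72, 0.61 and 0.68. On the second pass each went to its stop, where the wrist torque rose to about 0.8 N m.
- **Last checks:** in the final top view all four pointers aim at the middle of the lid within 1°. The jar, case, dispenser and smaller stand look unmoved.
- **Disagreement:** the two cameras differed by about 2.6 mm in y. I corrected the scene-camera pointer readings to match the top camera, so the half-way values are good to only a few degrees. My first uncorrected reading of the left bolt was too low for this reason.

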